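# Set a tin up in the dent tester

### The job

Push the low wide tin straight across to the tester's back wall, then slide it along the wall, keeping it on the wall all the way, until it is felt to press on the rubber pad of the stop screw, and leave it touching both. Then push the gauge's carriage forward by its knob until the probe rests on the tin with the spindle pressed about half-way into the gauge, and let go. The tin is thin: keep it upright, never press it with more than 20 N, never bottom the spindle, and leave the other things where they are.

Things in the scene. Friction and masses are not known exactly. Their poses are not given: they have to be found in the camera images.
- tester: The fixed bench tester for dents in tins. Its origin lies on the table top. Its +x axis runs along the face of the back wall towards the stop, its +y axis points square into the wall, z is up. A level base plate, 12 thick, spans x -260 to +110 and y -125 to +85. A round tin at x = 0, y = 0 stands on the axis of the gauge's probe, touching the wall.
- anvil: The straight steel back wall of the tester, upright on its plate; same origin and axes as the tester. Its face is the plane y = +50 (mm in that frame), from x -255 to +75, its top 68 above the table.
- stop: Aluminium stop block at the wall end; same origin and axes as the tester. Block: x +77 to +107, y -15 to +35, 68 high; screw head behind it to +145. From it a screw with a round black rubber pad (20 across, axis at y = 0, 42 above the table) points back along -x. Its setting is NOT measured: the pad's face lies anywhere from x +42 to +58, so it must be felt. The rubber gives about 1 mm for each 2.5 N and bottoms at 4 mm.
- tin: The low wide plain tin to be tested: a sealed round tin, 100 across and 60 high, 0.3 to 0.6 kg, too wide to grasp. It slides and turns on the plate and along the wall with a friction coefficient of 0.3 to 0.5 (more on rubbery fingers), so it wedges against the wall if pushed too much towards it. Origin at the centre of its underside; it starts upright on the base plate, short of the stop and clear of the wall.
- carriage (a joint): How far the gauge's carriage is pushed forward, in m: the carriage runs on rails along the tester's +y axis, 0 (fully back) to 0.085. It drags with about 9 N and stays where it is left. The probe (a flat steel disc, 28 across, axis at tester x = 0, 42 above the table) has its face at tester y = -0.115 + this value while the spindle is free. The gauge on the carriage is 62 wide and its top is 62 above the table; it reaches from 35 to 160 behind the probe face.
- spindle (a joint): How far the gauge's sprung spindle with the probe is pressed into the gauge, in m: 0 free, 0.008 bottomed. The spring takes 1.2 N per mm.
- knob (a point): Centre of the upright black knob (a cylinder 25 across and 34 high, on a 14 thick steel post) at the rear of the carriage, 77 above the table and 195 behind the probe face; the carriage is pushed forward by it.
- tall_tin: Bystander: tall narrow plain tin, 66 across, 100 high. Origin under its middle.
- weight: Bystander: brass test weight with a knob, 42 across, 67 high. Origin under its middle.
- jar: Bystander: glass jar with a white lid, 60 across, 75 high. Origin under its middle.
- driver: Bystander: screwdriver with a black handle, 200 long. Origin under its middle.
- caliper: Bystander: sliding caliper lying flat, 200 long. Origin under its middle.
- mouse: Bystander: black computer mouse, 105 long. Origin under its middle.
There are look-alikes about, which are no part of the job. Leave any brown, green or turquoise look-alike of the tin alone.

How it is judged:
By the outcome, as a careful person would: the job done as asked, in the order asked, and still so for the second after the job is handed in, with the robot touching nothing.
It also fails if it takes over 72 s, if anything falls off the work surface, if the arm or the gripper's body presses on something with over 40 N, if the wrist force passes 120 N, or if a joint passes its speed limit or range.

### The arm

A 6-joint arm with a two-finger parallel gripper is mounted at the origin on the work surface. World frame = base frame: x ahead of the robot, y to its left, z up, the work surface at z = 0. Lengths are in mm, angles in rad, forces in N, time in s.
With the tool pointing down it reaches from about 250 to 725 mm from the base axis. Payload 9.7 kg.
Tool frame: the origin (TCP) lies at the very end of the fingers, on their centre line; the grasp point (between the pads) lies 19 mm behind it; z points along the fingers, y is the direction in which the jaws open and shut (so a half turn about z gives the same grasp; the last joint's range is limited). The gripper opens to 85 mm and grips with 20 to 120 N. Pads are 22 mm wide; open, the fingers measure 114 mm over their backs; the gripper's body (76 mm by 85 mm) begins 54 mm behind the grasp point. The pads swing forward as they close: fully open they stand 13 mm farther back than shut.
Start: joints at [1.236, 0.087, 0.176, 1.66, 0, 1.571], TCP at [180.716, 519.46, 231.284] pointing down, gripper open.
Joint ranges: [-3.13, 3.13], [-0.85, 1.81], [-1.15, 1.24], [-2.2, 2.28], [-1.44, 1.52], [-3.14, 3.14]. Speed limits (rad/s): [2.22, 2.22, 2.57, 3.14, 3.14, 3.14].

### API

Orientations are given as a unit quaternion [x, y, z, w].
In Python, from bench import * gives the robot as it stands.
- The arm moves only by the tool play_rows, never from a script. Its argument "deltas" is a list of rows, each a list of 7 numbers: the shift along the tool's x, y, z in m, then the turn, a rotation vector about the tool's x, y, z in rad, then the opening, from 0 (shut) to 1 (fully open). In form: [[tx, ty, tz, ax, ay, az, jaw], ...]. A call has exactly 5 rows; each row is the pose to reach, as a shift and turn from the pose measured when the call began, along the tool's axes at that moment; what a row does not reach only later rows make up. A row lasts 1/8 s, in which the tool goes at most 62.5 mm and 10.7 degrees, less where a joint would pass 70% of its speed; a pose out of reach is approached as far as the arm can. A call with a gripper value outside its range is refused whole. The fingers move at their own pace and stop on an object; "force" is the grip in N (left out, the last holds). Time passes only in rows, so rows that repeat a pose let the fingers close, or fill a call up. It gives the time, the measured TCP pose, the force and the opening at its end, in the units of the state.
- read_state(): the state, without advancing time (a new reading comes with each control period).
- grab_frame(name): name is "side" or "top"; returns the picture (384x512x3 uint8, red, green, blue); there is no depth.
- calibration(name): a dict with "K" (3x3 intrinsics, pixels), "distortion" ([k1, k2, p1, p2, k3] as OpenCV has them; the pictures are not rectified), "R" (3x3) and "t" (3): a world point X has camera coordinates R X + t. Camera axes: x right, y down, z forward; pixel columns grow to the right and rows downward; lengths in mm; the calibration is good to about 2 mm. A picture is of the moment at which its call begins. calibration takes no time and is no camera call.
- hand_in(): hands the job in, once; it reports no verdict.
Trained networks look in the newest picture that a camera, given by its name, has taken for a name from the list of things; names that differ only in an ending like _2 or _b are one class to them, and where a whole thing is asked for, a point or a joint stands for the part that bears it (a point fixed in the world has none). Each returns a list of dicts, best first, with "conf" (0 to 1); they miss things now and then, are a little off and sometimes report something else, mostly with a low value. They report only what shows in the picture. A call takes as long as a camera call. They do not tell look-alikes from the thing itself.
- look_for(camera, target): "point" ([column, row] in pixels, amid what is visible of it).
- masks_of(camera, target): "pixels" (384x512 bool, what is visible of it) and "point" ([column, row] in pixels, amid what is visible of it).
- place_of(camera, target): "point" ([column, row] in pixels: a listed point, or the origin of a listed thing).
The state is a dict: "time": time; "joint_pos": joint angles; "joint_vel": joint speeds; "joint_torque": joint torques, N m; "eef_pos": TCP position; "tcp_rot": TCP orientation; "force": force on the tool from outside, world axes, zero at the start; "ft_torque": the same for the moment, N m; "grip_width": opening from 0.0 (shut) to 1.0 (fully open).
Only numpy, scipy, OpenCV 4.12 (cv2) and the standard library are available. Lean on these libraries where they do the work, as an engineer would, in place of code of your own. Each camera call takes 0.05 s, during which the arm holds its last target.

## Working session

There is one attempt and no reset: what is moved stays moved. The work goes in short steps, Python scripts to look and compute and a tool call to move; the robot and the scene stay as the last step left them, time stands still between calls to the robot, and variables do not carry over. Pictures are saved under pics/ and viewed, and the job is handed in when it is done.

Besides the shell and the picture viewer there is one more tool, called after "Request:" by a JSON object that holds its "api" and its "payload", one argument or row to a line. play_rows: Moves the arm, as the interface text tells. Its arguments: {"type":"object","properties":{"deltas":{"type":"array"},"force":{"type":"number"}},"required":["deltas"]}

```bash
ls; mkdir -p pics
python3 - <<'E'
from bench import *
import cv2
for n in ("side","top"):
    f=grab_frame(n); cv2.imwrite(f"pics/{n}0.png",cv2.resize(f[:,:,::-1],(800,600)))
    c=calibration(n); print(n,c)
s=read_state(); print(s)
E
```

```text
pics
side {'K': array([[442.81028308,   0.        , 255.95696768],
       [  0.        , 442.81028308, 193.55117737],
       [  0.        ,   0.        ,   1.        ]]), 'distortion': array([0.05186568, 0.        , 0.        , 0.        , 0.        ]), 'R': array([[ 8.85965126e-01, -4.63751691e-01,  4.04850973e-04],
       [-2.99028029e-01, -5.71938942e-01, -7.63850826e-01],
       [ 3.54468662e-01,  6.76624131e-01, -6.45392712e-01]]), 't': array([-449.88823742,  222.19658841, 1060.53476263])}
top {'K': array([[483.45820774,   0.        , 244.88597524],
       [  0.        , 483.45820774, 186.13950284],
       [  0.        ,   0.        ,   1.        ]]), 'distortion': array([-0.14065256,  0.        ,  0.        ,  0.        ,  0.        ]), 'R': array([[ 0.01181771, -0.99992593,  0.00291308],
       [-0.99490481, -0.01204997, -0.10009608],
       [ 0.10012377, -0.00171533, -0.99497351]]), 't': array([  -4.92758922,  503.88399715, 1457.77378983])}
{'time': 0.1, 'joint_pos': array([ 1.23600103e+00,  8.73997439e-02,  1.75187165e-01,  1.65980549e+00,
       -3.25877508e-05,  1.57079203e+00]), 'joint_vel': array([ 8.12475870e-04, -1.15561980e-03,  6.38454276e-04, -2.04609088e-03,
        5.72853572e-05,  1.96966669e-03]), 'joint_torque': array([-6.51943174e-05, -5.21557045e+01,  4.65655410e+01,  1.60278630e-02,
        2.61595417e-06, -2.92648082e-06]), 'eef_pos': array([180.65402871, 519.25423745, 230.64345202]), 'tcp_rot': array([ 1.66614778e-01,  9.86021877e-01, -6.05044986e-04, -8.57163531e-05]), 'force': array([-0.01024845,  0.12838988,  0.01865661]), 'ft_torque': array([-0.0188107 , -0.05552783,  0.02182758]), 'grip_width': 1.0014883541917585}
```

View pics/side0.png

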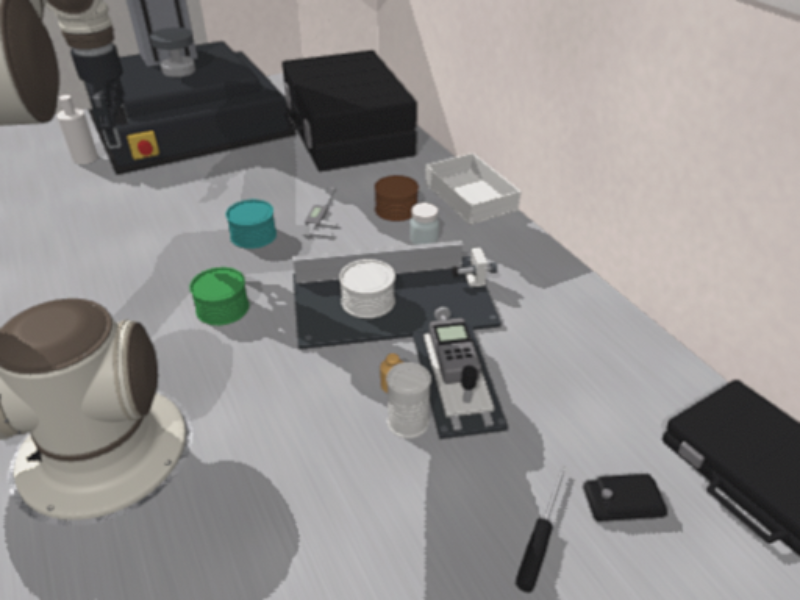

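View pics/top0.png

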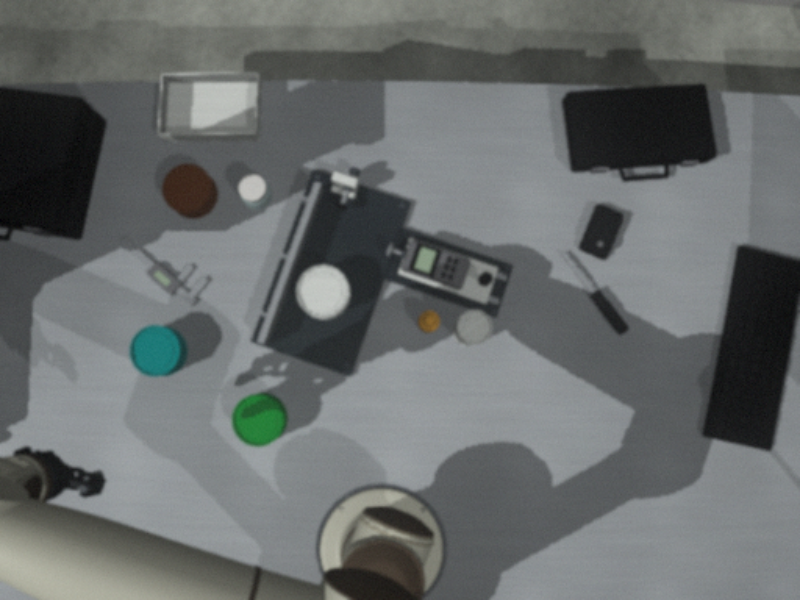

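```bash
cat > h.py <<'E'
from bench import *
import numpy as np, cv2
def ray(n,px,z):
    c=calibration(n); p=cv2.undistortPoints(np.array([[px]],float),c["K"],c["distortion"])[0,0]
    R,t=c["R"],np.array(c["t"]); d=R.T@np.array([p[0],p[1],1]); o=-R.T@t
    return o+d*(z-o[2])/d[2]
def proj(n,X):
    c=calibration(n); r=cv2.Rodrigues(c["R"])[0]
    return cv2.projectPoints(np.array(X,float).reshape(-1,1,3),r,np.array(c["t"]),c["K"],c["distortion"])[0][:,0]
E
python3 - <<'E'
from h import *
ft=grab_frame("top"); fs=grab_frame("side")
for n in("top","side"):
  for t in ("tin","tester","stop","knob","carriage","tall_tin","weight","jar"):
    for r in place_of(n,t)[:3]:
        z={"tin":12,"knob":77}.get(t,0)
        print(n,t,np.round(r["point"],1),round(r["conf"],2),np.round(ray(n,r["point"],z),1))
cv2.imwrite("pics/tc.png",cv2.resize(ft[100:250,150:340,::-1],(760,600),interpolation=cv2.INTER_CUBIC))
cv2.imwrite("pics/sc.png",cv2.resize(fs[140:290,170:350,::-1],(720,600),interpolation=cv2.INTER_CUBIC))
E
```

```text
top tin [211.2 187.7] 0.87 [499.1 105.3  12. ]
top tin [106.2 221.9] 0.82 [388.3 430.9  12. ]
top tin [164.8 267.4] 0.61 [251.9 243.7  12. ]
top tester [213.9 147.7] 0.83 [626.9 100.1   0. ]
top knob [307.5 178.4] 0.63 [ 524.1 -184.7   77. ]
top knob [214.7 149.2] 0.32 [608.5  92.6  77. ]Traceback (most recent call last):
  File "<stdin>", line 5, in <module>
ValueError: it knows: anvil, caliper, driver, jar, knob, mouse, stop, tall_tin, tester, tin, weight
```

Run:
```python
from h import *
ft=grab_frame("top"); fs=grab_frame("side")
np.save("ft.npy",ft);np.save("fs.npy",fs)
cv2.imwrite("pics/tc.png",cv2.resize(ft[100:250,150:340,::-1],(760,600),interpolation=cv2.INTER_CUBIC))
cv2.imwrite("pics/sc.png",cv2.resize(fs[140:290,170:350,::-1],(720,600),interpolation=cv2.INTER_CUBIC))
for n in("side",):
  for t in ("tin","tester","knob"):
    for r in place_of(n,t)[:4]:
        z={"tin":12,"knob":77}.get(t,0)
        print(n,t,np.round(r["point"],1),round(r["conf"],2),np.round(ray(n,r["point"],z),1))
```

```text
side tin [158.5 149.1] 0.92 [370.4 437.9  12. ]
side tin [232.1 191. ] 0.89 [494.5 127.2  12. ]
side tin [140.5 196.3] 0.84 [247.7 229.   12. ]
side tin [251.7 130.7] 0.64 [698.2 396.2  12. ]
side tester [273.7 185.3] 0.71 [624.5 106.1   0. ]
side knob [296.6 241.5] 0.79 [ 519.8 -188.1   77. ]
```

View pics/tc.png

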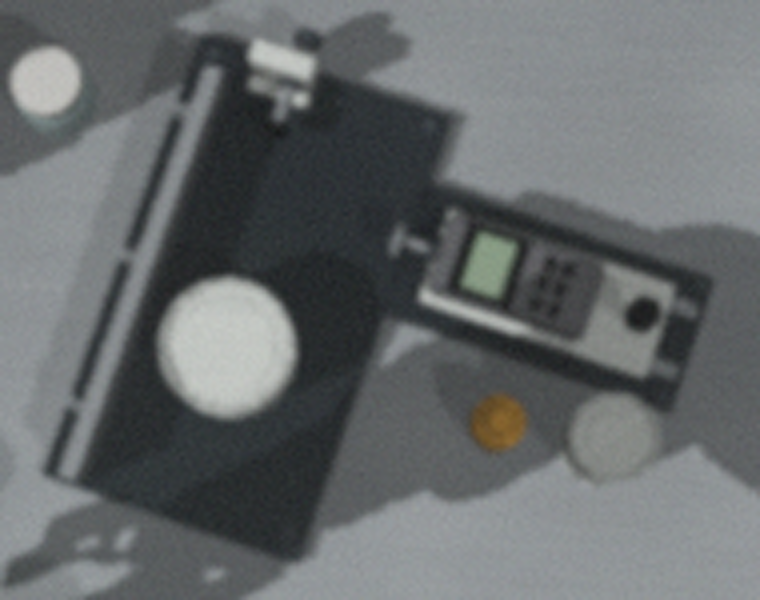

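View pics/sc.png

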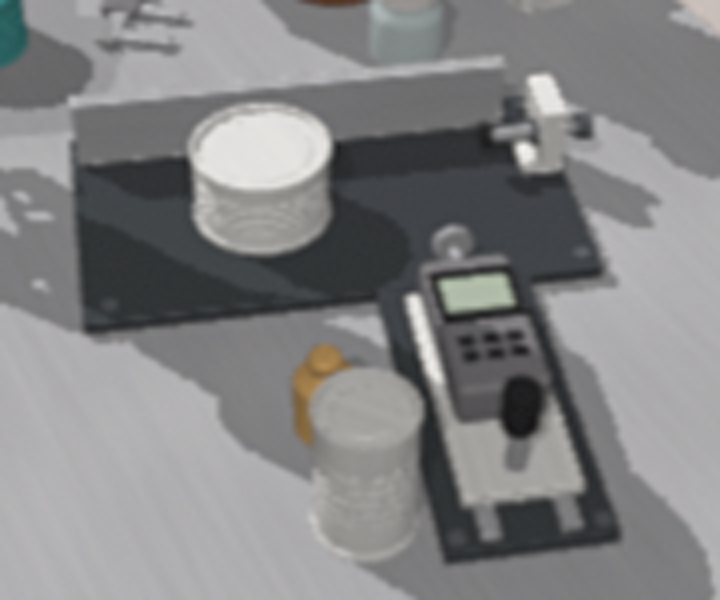

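```bash
cat > fit.py <<'E'
from h import *
from scipy.optimize import least_squares
C=[("top",(-260,-125,12),(225.5,240)),("top",(110,-125,12),(266.25,128.75)),("top",(-260,85,12),(161.25,218.75)),("top",(110,85,12),(199.5,109)),
("top",(-255,50,68),(169.5,220)),("top",(75,50,68),(206,117.3)),
("side",(-260,-125,12),(191.25,220.5)),("side",(110,-125,12),(320.75,206.5)),("side",(75,50,68),(296.2,155.5)),("side",(-255,50,12),(190,180.75)),
("side",(0,-310,94),(300.6,235)),("top",(0,-310,94),(310.5,178.25))]
def T(p,X):
    c,s=np.cos(p[2]),np.sin(p[2]); return np.array([p[0]+c*X[0]-s*X[1],p[1]+s*X[0]+c*X[1],X[2]])
def res(p): return np.concatenate([proj(n,T(p,X))[0]-u for n,X,u in C])
if __name__=="__main__":
    r=least_squares(res,[626,102,-0.3],loss="soft_l1"); print(r.x); print(np.round(r.fun.reshape(-1,2),1))
    p=r.x; np.save("p.npy",p)
    # tin: fit top rim ellipse by mask
    for n in("top","side"):
      grab_frame(n)
      for m in masks_of(n,"tin")[:5]:
        px=m["pixels"]; 
        if (n=="top" and abs(m["point"][0]-208)<12) or (n=="side" and abs(m["point"][0]-235)<12):
            def render(q):
                a=np.linspace(0,2*np.pi,40); P=[(q[0]+50*np.cos(t),q[1]+50*np.sin(t),z) for z in(12,72) for t in a]
                h=cv2.convexHull(proj(n,P).astype(np.float32)); im=np.zeros((384*8,512*8),np.uint8); cv2.fillConvexPoly(im,np.round((h+.5)*8).astype(int),255)
                return cv2.resize(im,(512,384),interpolation=cv2.INTER_AREA)/255.
            from scipy.optimize import minimize
            best=minimize(lambda q:np.abs(render(q)-px).sum(),[500,110],method="Nelder-Mead",options=dict(initial_simplex=[[500,110],[510,110],[500,120]]))
            d=best.x-p[:2]; c,s=np.cos(p[2]),np.sin(p[2])
            print(n,"tin",best.x,best.fun,px.sum(),"tester",c*d[0]+s*d[1],-s*d[0]+c*d[1])
E
python3 fit.py
```

```text
[ 6.22840461e+02  9.90931394e+01 -3.17383585e-01]
[[-1.   0.5]
 [-3.1 -0.4]
 [-0.9 -0.5]
 [ 0.6 -1.6]
 [-0.8 -0.1]
 [-0.5 -0.5]
 [-1.   1.2]
 [ 0.3  0.4]
 [-0.3  1.2]
 [-1.1  1.3]
 [ 0.3  2.6]
 [ 1.4 -1.2]]
top tin [498.52580681 117.59036072] 37.568627450980394 908 tester -123.87843208976258 -21.222971205311833
side tin [499.793787   120.70503712] 36.74901960784314 1130 tester -123.64581501861052 -17.868143022115635
```

```bash
cat > ov.py <<'E'
from fit import *
import sys
def overlay(p,tag,ft,fs):
    for n,f,(x0,y0,w,h) in(("top",ft,(150,100,190,150)),("side",fs,(170,140,190,150))):
        im=cv2.resize(f[y0:y0+h,x0:x0+w,::-1],(w*4,h*4),interpolation=cv2.INTER_CUBIC)
        def L(P,col=(0,0,255)):
            q=((proj(n,[T(p,X) for X in P])-(x0,y0)+.5)*4*8).astype(int); cv2.polylines(im,[q.reshape(-1,1,2)],False,col,1,cv2.LINE_AA,3)
        for z in(0,12):L([(-260,-125,z),(110,-125,z),(110,85,z),(-260,85,z),(-260,-125,z)])
        L([(-255,50,12),(-255,50,68),(75,50,68),(75,50,12),(-255,50,12)],(0,255,255))
        L([(77,-15,68),(107,-15,68),(107,35,68),(77,35,68),(77,-15,68)],(0,255,0))
        a=np.linspace(0,6.3,40)
        for z in(60,94):L([(12.5*np.cos(t),-310+12.5*np.sin(t),z) for t in a],(255,0,255))
        L([(14*np.cos(t),-115,42+14*np.sin(t)) for t in a],(255,0,255))
        L([(-31,-150,62),(31,-150,62),(31,-275,62),(-31,-275,62),(-31,-150,62)],(255,255,0))
        cv2.imwrite(f"pics/{tag}_{n}.png",im)
if __name__=="__main__": overlay(np.load("p.npy"),"ov1",np.load("ft.npy"),np.load("fs.npy"))
E
python3 ov.py
```

```text
(no output)
```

View pics/ov1_top.png

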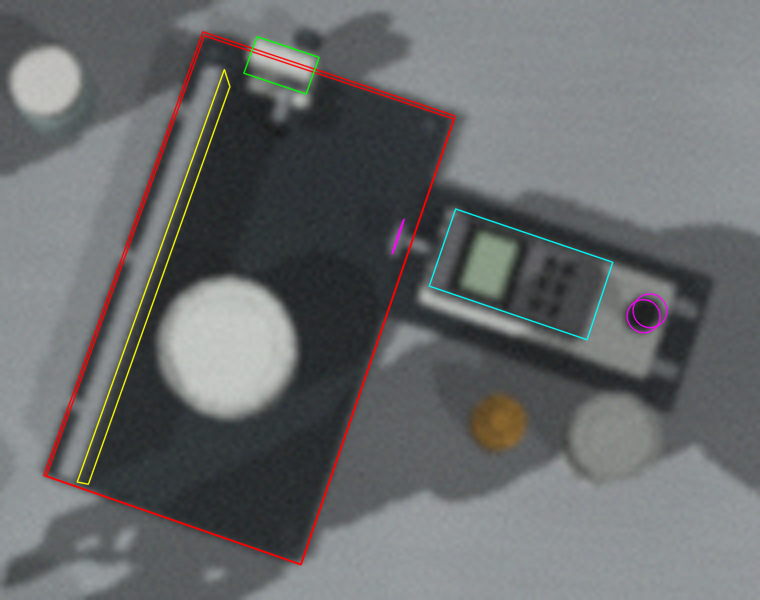

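View pics/ov1_side.png

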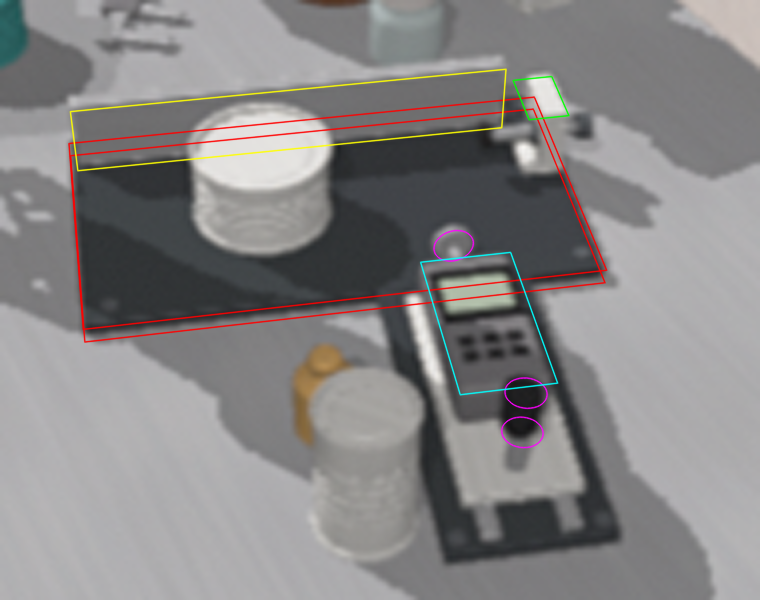

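Run:
```python
from h import *
ft=np.load("ft.npy");fs=np.load("fs.npy")
a=cv2.resize(ft[195:245,155:235,::-1],(800,500),interpolation=cv2.INTER_CUBIC)
b=cv2.resize(ft[102:152,195:275,::-1],(800,500),interpolation=cv2.INTER_CUBIC)
for im,n in((a,"za"),(b,"zb")):
    im=np.clip(im.astype(float)*1.8,0,255).astype(np.uint8); cv2.imwrite(f"pics/{n}.png",im)
```

```text
(no output)
```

View pics/za.png

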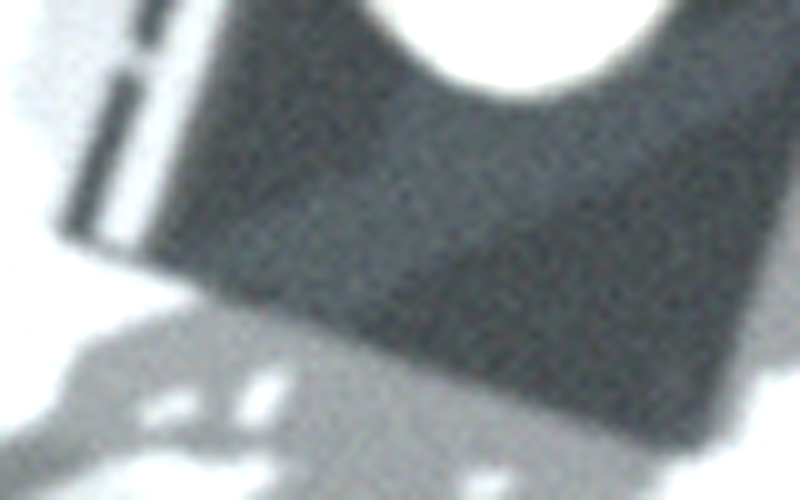

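View pics/zb.png

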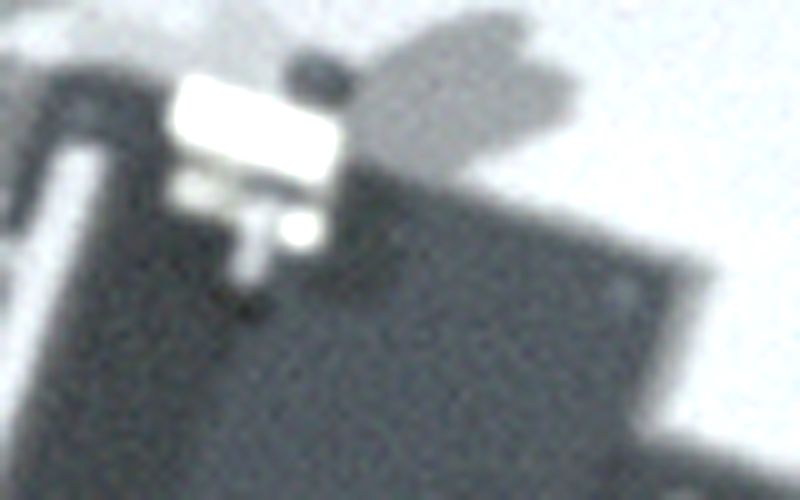

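Run:
```python
from h import *
ft=np.load("ft.npy");fs=np.load("fs.npy")
g=ft.mean(2)
for r in (130,150,170,190,210): print(r,np.round(g[r,165:215]).astype(int))
gs=fs.mean(2)
print(np.round(gs[155:195,200]).astype(int)); print(np.round(gs[150:185,272]).astype(int))
p=np.load("p.npy")
from fit import T
for x in(-200,-100,0): print(x,[proj("top",T(p,(x,50,z)))[0].round(1) for z in(68,12)])
```

```text
130 [109 104  96  89  90  86  87  89  95 106 111 112 126 134 134 141 143 137
 124 125 126 122 124 123 124 119 109  85  61  65  91 117 129 137 131 117
  86  59  47  41  42  38  38  39  40  38  38  38  37  36]
150 [143 142 144 145 145 147 146 145 144 140 132 130 128 124 124 127 128 124
 119 105  79  54  62  95 121 134 140 132 109  80  61  52  42  42  41  41
  41  39  41  39  39  41  39  40  39  42  39  44  45  47]
170 [146 147 144 138 133 130 129 128 130 129 131 125 104  77  56  68  97 124
 138 136 126 105  68  56  46  40  42  40  36  38  41  43  49  62  84 107
 122 128 130 142 151 159 161 156 150 136 131 118  93  78]
190 [133 133 133 131 119  97  66  56  74 103 129 142 139 128 105  76  60  51
  45  44  44  44  43  50  79 120 142 146 169 188 191 194 192 195 197 196
 197 194 194 195 197 198 195 194 195 195 193 197 193 197]
210 [ 60  78 110 132 135 140 127  98  70  56  51  45  43  43  47  40  46  43
  45  46  48  48  43  47  46  47  45  48  50  55  55  54  60  55  53  55
  54  56  51  58  57  54  56  49  53  58  52  54  53  49]
[167 171 172 174 174 175 174 173 173 174 158 122 110 110 110 111 109 109
 108 110 110 111 111 112 105  76  52  49  52  50  53  51  60  68  70  69
  70  70  69  69]
[135 134 134 133 133 140 165 177 170 128 109 109 110 110 111 109 110 111
 111 111 111 112 106  70  49  50  51  52  52  52  52  51  54  60  68]
-200 [array([174.9, 202.4]), array([177.4, 203.6])]
-100 [array([186.1, 170.9]), array([188.2, 173.2])]
0 [array([197.2, 139.7]), array([198.9, 143.2])]
```

Run:
```python
from h import *
p=np.load("p.npy")
def inv(X): 
    d=X[:2]-p[:2]; c,s=np.cos(p[2]),np.sin(p[2]); return np.round([c*d[0]+s*d[1],-s*d[0]+c*d[1]],1)
for n,u,z in [("side",(200,179.9),12),("side",(272,172.9),12),("side",(200,165.5),68),("side",(272,158.6),68),
 ("top",(187.3,170),12),("top",(195,150),12),("top",(173.3,210),12),("top",(186.2,170),68),("top",(193.2,150),68),("top",(172,210),68),
 ("top",(224.5,239.5),12),("top",(263.5,127.8),12),("top",(199.5,109),12),("top",(161.2,218.2),12),("side",(191.25,220.5),12),("side",(320.75,206.5),12),
 ("top",(249.4,160),42),("side",(282.8,200.5),42),("top",(310.5,178.2),94)]:
    print(n,u,z,inv(ray(n,u,z)))
```

```text
side (200, 179.9) 12 [-220.9   55.2]
side (272, 172.9) 12 [ 2.9 53.7]
side (200, 165.5) 68 [-216.5   52.7]
side (272, 158.6) 68 [ 1.3 52.2]
top (187.3, 170) 12 [-91.3  56. ]
top (195, 150) 12 [-24.2  54.4]
top (173.3, 210) 12 [-222.8   55.5]
top (186.2, 170) 68 [-97.4  50.5]
top (193.2, 150) 68 [-33.4  50.9]
top (172, 210) 68 [-224.1   50.5]
top (224.5, 239.5) 12 [-257.  -123.8]
top (263.5, 127.8) 12 [ 112.1 -125.6]
top (199.5, 109) 12 [104.3  85.1]
top (161.2, 218.2) 12 [-258.9   82.5]
side (191.25, 220.5) 12 [-256.9 -120.6]
side (320.75, 206.5) 12 [ 109.7 -123. ]
top (249.4, 160) 42 [  -3.7 -117.8]
side (282.8, 200.5) 42 [   0.3 -113.4]
top (310.5, 178.2) 94 [  -4.4 -307.1]
```

```bash
cat > mv.py <<'E'
from h import *
from scipy.spatial.transform import Rotation as Ro
P=np.array([623.6,101.5,-0.321])
c,s=np.cos(P[2]),np.sin(P[2])
def w2t(X): d=np.array(X[:2])-P[:2]; return np.array([c*d[0]+s*d[1],-s*d[0]+c*d[1]])
def t2w(x,y): return np.array([P[0]+c*x-s*y,P[1]+s*x+c*y])
def cur():
    st=read_state(); R=Ro.from_quat(st["tcp_rot"]).as_matrix(); yaw=np.degrees(np.arctan2(R[1,0],R[0,0])-P[2])
    f=st["force"]; ft=(c*f[0]+s*f[1],-s*f[0]+c*f[1],f[2])
    print("t %.2f"%st["time"],"tester xy",w2t(st["eef_pos"]).round(2),"z %.1f"%st["eef_pos"][2],"yaw %.1f"%((yaw+180)%360-180),"F",np.round(ft,2),"grip %.2f"%st["grip_width"],"q1 %.2f q6 %.2f"%(st["joint_pos"][0],st["joint_pos"][5]),"tilt",np.round(R[2,:2],4))
    return st,R,yaw
def goto(x,y,z,yawt):
    st,R,yaw=cur(); w=t2w(x,y); d=R.T@(np.array([w[0],w[1],z])-st["eef_pos"])
    Rt=Ro.from_euler("z",np.radians(yawt)+P[2]).as_matrix()@np.diag([1,-1,-1.])
    rv=Ro.from_matrix(R.T@Rt).as_rotvec()
    print("delta m",np.round(d/1000,4),"rot",np.round(rv,3),"deg/row %.1f"%(np.degrees(np.linalg.norm(rv))/5))
if __name__=="__main__":
    import sys; a=list(map(float,sys.argv[1:])); goto(*a) if a else cur()
E
python3 mv.py -124 -100 150 90
```

```text
t 0.85 tester xy [-552.13  256.87] z 231.3 yaw 179.2 F [ 0.15 -0.02  0.16] grip 1.00 q1 1.24 q6 1.57 tilt [-0.      0.0001]
delta m [-0.433  -0.3509  0.0813] rot [ 0.    -0.     1.557] deg/row 17.8
```

Request:
{"api": "play_rows", "payload": {
  "deltas": [
    [-0.043, -0.035, 0, 0, 0, 0.16, 0],
    [-0.087, -0.07, 0, 0, 0, 0.32, 0],
    [-0.13, -0.105, 0, 0, 0, 0.48, 0],
    [-0.173, -0.14, 0, 0, 0, 0.64, 0],
    [-0.216, -0.175, 0, 0, 0, 0.8, 0]
  ],
  "force": 30
}}

```text
time: 1.48
eef_pos: [327.8, 281.7, 231.5]
tcp_rot: [0.54, 0.842, 0.0, 0.0]
force: [0.9, 0.8, -0.2]
grip_width: 0.0
```

```bash
python3 mv.py -124 -100 150 90
```

```text
t 1.48 tester xy [-337.51   77.64] z 231.5 yaw 133.1 F [ 0.58  1.06 -0.18] grip 0.00 q1 0.71 q6 1.85 tilt [0.0001 0.0007]
delta m [-0.2756  0.0345  0.0814] rot [ 0.001 -0.     0.752] deg/row 8.6
```

Request:
{"api": "play_rows", "payload": {
  "deltas": [
    [-0.055, 0.007, 0, 0, 0, 0.15, 0],
    [-0.11, 0.014, 0.01, 0, 0, 0.3, 0],
    [-0.165, 0.021, 0.03, 0, 0, 0.45, 0],
    [-0.22, 0.028, 0.055, 0, 0, 0.6, 0],
    [-0.2755, 0.0345, 0.081, 0, 0, 0.752, 0]
  ]
}}

```text
time: 2.1
eef_pos: [475.2, 44.1, 150.1]
tcp_rot: [0.812, 0.583, 0.001, 0.0]
force: [1.5, 0.8, -0.6]
grip_width: 0.0
```

Run:
```python
from mv import *
for n in("top","side"):
    f=grab_frame(n); np.save("f%s.npy"%n,f); cv2.imwrite(f"pics/a_{n}.png",cv2.resize(f[90:270,120:360,::-1],(800,600),interpolation=cv2.INTER_CUBIC))
goto(-124,-96,28,90)
```

```text
t 2.20 tester xy [-122.37 -103.54] z 147.3 yaw 89.5 F [-1.46  0.23 -0.19] grip 0.00 q1 0.09 q6 1.99 tilt [-0.0018 -0.0026]
delta m [ 0.0077 -0.0014  0.1193] rot [-0.003  0.002 -0.009] deg/row 0.1
```

View pics/a_side.png

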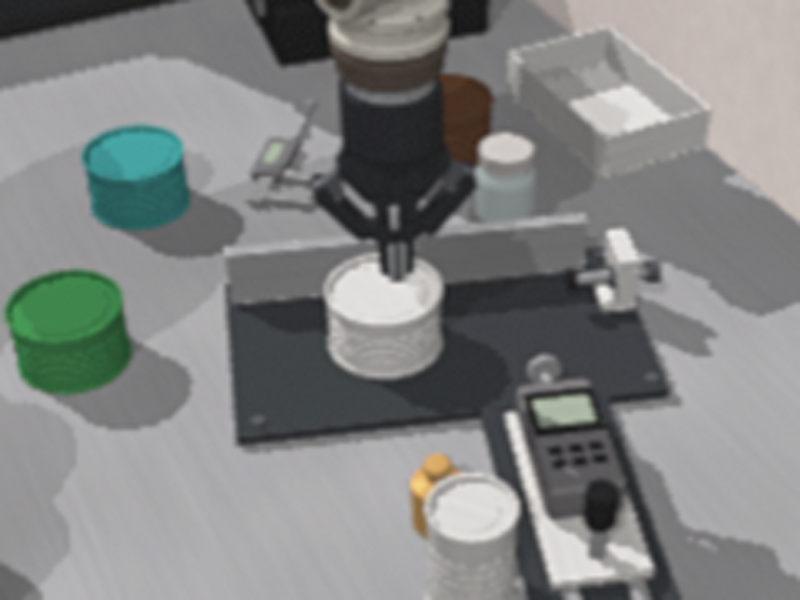

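View pics/a_top.png

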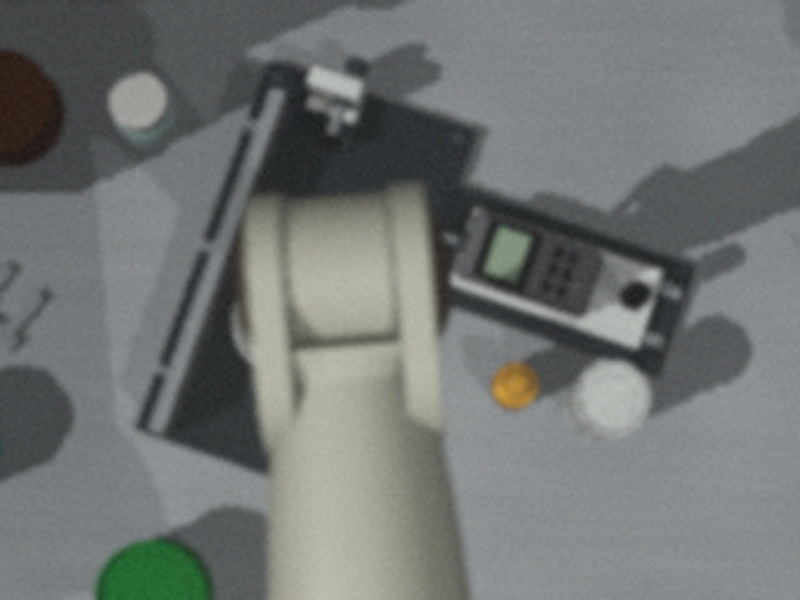

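Run:
```python
from mv import *
st=read_state(); print(proj("side",st["eef_pos"]), "img",(397/3.333+120,278/3.333+90));
```

```text
[[237.44571246 172.11256483]] img (239.1119111911191, 173.4083408340834)
```

Request:
{"api": "play_rows", "payload": {
  "deltas": [
    [0.001, -0.0014, 0.03, 0, 0, -0.009, 0],
    [0.001, -0.0014, 0.06, 0, 0, -0.009, 0],
    [0.001, -0.0014, 0.09, 0, 0, -0.009, 0],
    [0.002, -0.0014, 0.117, -0.003, 0.002, -0.009, 0],
    [0.003, -0.0014, 0.117, -0.003, 0.002, -0.009, 0]
  ]
}}

```text
time: 2.82
eef_pos: [472.7, 45.4, 29.0]
tcp_rot: [0.811, 0.586, -0.001, -0.001]
force: [0.3, 0.5, 1.0]
grip_width: -0.003
```

```bash
python3 mv.py -124 -86 30 90
```

```text
t 2.83 tester xy [-125.53 -100.86] z 29.0 yaw 90.1 F [0.16 0.55 1.04] grip -0.00 q1 0.10 q6 1.99 tilt [-0.0009 -0.0026]
delta m [ 0.0149  0.0015 -0.001 ] rot [-0.003  0.001  0.001] deg/row 0.0
```

Request:
{"api": "play_rows", "payload": {
  "deltas": [
    [0.004, 0.001, 0, 0, 0, 0, 0],
    [0.008, 0.0015, 0, 0, 0, 0, 0],
    [0.011, 0.0015, 0, 0, 0, 0, 0],
    [0.014, 0.0015, 0, 0, 0, 0, 0],
    [0.017, 0.0015, 0, 0, 0, 0, 0]
  ]
}}

```text
time: 3.45
eef_pos: [479.5, 61.0, 29.1]
tcp_rot: [0.811, 0.585, -0.001, -0.001]
force: [-1.7, -3.0, 1.0]
grip_width: 0.001
```

```bash
python3 mv.py -124 -86 30 90
```

```text
t 3.45 tester xy [-123.95  -83.89] z 29.1 yaw 90.1 F [-0.7  -3.39  0.99] grip 0.00 q1 0.13 q6 2.02 tilt [-0.0014 -0.0023]
delta m [-0.0021 -0.0001 -0.0009] rot [-0.002  0.001  0.001] deg/row 0.0
```

Request:
{"api": "play_rows", "payload": {
  "deltas": [
    [0.003, 0, 0, 0, 0, 0, 0],
    [0.006, 0, 0, 0, 0, 0, 0],
    [0.009, 0, 0, 0, 0, 0, 0],
    [0.012, 0, 0, 0, 0, 0, 0],
    [0.015, 0, 0, 0, 0, 0, 0]
  ]
}}

```text
time: 4.08
eef_pos: [484.3, 75.4, 29.1]
tcp_rot: [0.811, 0.585, -0.001, -0.001]
force: [-0.4, -2.2, 0.6]
grip_width: -0.0
```

```bash
python3 mv.py -124 -61 30 90
python3 - <<'E'
from mv import *
f=grab_frame("side");cv2.imwrite("pics/b_side.png",cv2.resize(f[90:270,120:360,::-1],(800,600),interpolation=cv2.INTER_CUBIC))
E
```

```text
t 4.08 tester xy [-124.01  -68.69] z 29.1 yaw 90.1 F [ 0.32 -2.22  0.64] grip -0.00 q1 0.15 q6 2.05 tilt [-0.0014 -0.0024]
delta m [ 0.0077  0.     -0.0009] rot [-0.002  0.001  0.001] deg/row 0.0
```

View pics/b_side.png

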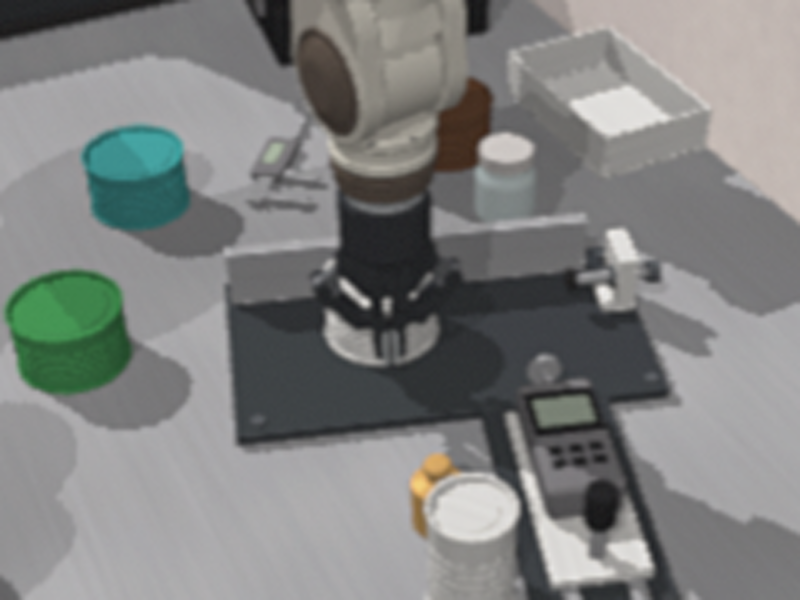

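Request:
{"api": "play_rows", "payload": {
  "deltas": [
    [0.0012, 0, 0, 0, 0, 0, 0],
    [0.0024, 0, 0, 0, 0, 0, 0],
    [0.0036, 0, 0, 0, 0, 0, 0],
    [0.0048, 0, 0, 0, 0, 0, 0],
    [0.006, 0, 0, 0, 0, 0, 0]
  ]
}}

```text
time: 4.75
eef_pos: [486.1, 81.0, 29.1]
tcp_rot: [0.811, 0.585, -0.002, -0.0]
force: [-2.6, -8.6, 1.7]
grip_width: -0.002
```

```bash
python3 mv.py -124 -61 30 90
```

```text
t 4.75 tester xy [-123.99  -62.86] z 29.1 yaw 90.1 F [ 0.2  -8.95  1.73] grip -0.00 q1 0.17 q6 2.06 tilt [-0.0024 -0.0023]
delta m [ 0.0019 -0.     -0.0009] rot [-0.002  0.002  0.001] deg/row 0.0
```

Request:
{"api": "play_rows", "payload": {
  "deltas": [
    [0.0003, 0, 0, 0, 0, 0, 0],
    [0.0003, 0, 0, 0, 0, 0, 0],
    [0.0005, 0, 0, 0, 0, 0, 0],
    [0.0005, 0, 0, 0, 0, 0, 0],
    [0.0005, 0, 0, 0, 0, 0, 0]
  ]
}}

```text
time: 5.38
eef_pos: [486.1, 80.9, 29.0]
tcp_rot: [0.811, 0.585, -0.002, 0.0]
force: [-1.4, -5.9, 1.6]
grip_width: -0.001
```

```bash
python3 mv.py -124 -85 30 90
```

```text
t 5.38 tester xy [-124.01  -62.96] z 29.0 yaw 90.0 F [ 0.56 -6.01  1.57] grip -0.00 q1 0.17 q6 2.06 tilt [-0.0037 -0.0023]
delta m [-0.022  -0.     -0.0009] rot [-0.002  0.004  0.   ] deg/row 0.0
```

Request:
{"api": "play_rows", "payload": {
  "deltas": [
    [-0.015, 0, 0, 0, 0, 0, 0],
    [-0.03, -0.02, 0, 0, 0, -0.18, 0],
    [-0.03, -0.06, 0, 0, 0, -0.36, 0],
    [-0.03, -0.1, 0, 0, 0, -0.54, 0],
    [-0.02, -0.11, 0, 0, 0, -0.72, 0]
  ]
}}

```text
time: 6.0
eef_pos: [373.5, 96.4, 29.3]
tcp_rot: [0.55, 0.835, -0.002, -0.001]
force: [0.5, -0.9, 0.1]
grip_width: 0.002
```

```bash
python3 mv.py -203 -24 28 197
python3 - <<'E'
from mv import *
f=grab_frame("side");cv2.imwrite("pics/c_side.png",cv2.resize(f[90:270,120:360,::-1],(800,600),interpolation=cv2.INTER_CUBIC))
E
```

```text
t 6.00 tester xy [-235.69  -83.76] z 29.3 yaw 131.6 F [ 0.8  -0.72  0.11] grip 0.00 q1 0.25 q6 1.42 tilt [-0.0007 -0.0039]
delta m [0.023  0.0641 0.0011] rot [-0.004 -0.002 -1.141] deg/row 13.1
```

View pics/c_side.png

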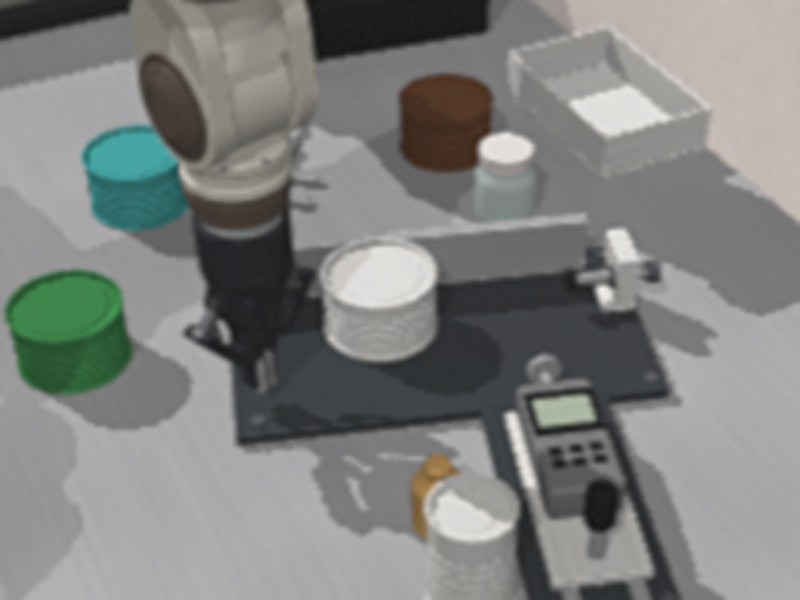

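Request:
{"api": "play_rows", "payload": {
  "deltas": [
    [0.004, 0.012, 0.001, 0, 0, -0.18, 0],
    [0.008, 0.024, 0.001, 0, 0, -0.36, 0],
    [0.012, 0.036, 0.001, 0, 0, -0.54, 0],
    [0.017, 0.048, 0.001, 0, 0, -0.72, 0],
    [0.023, 0.064, 0.001, 0, 0, -0.9, 0]
  ]
}}

```text
time: 6.68
eef_pos: [423.8, 143.9, 28.3]
tcp_rot: [0.127, 0.992, -0.001, -0.001]
force: [0.0, 0.1, 0.0]
grip_width: -0.001
```

```bash
python3 mv.py -195 -22 28 197
```

```text
t 6.67 tester xy [-202.96  -22.77] z 28.3 yaw -176.2 F [0.01 0.07 0.04] grip -0.00 q1 0.33 q6 0.58 tilt [ 0.0024 -0.0019]
delta m [-0.008   0.0002  0.0002] rot [-0.002 -0.003 -0.23 ] deg/row 2.6
```

Request:
{"api": "play_rows", "payload": {
  "deltas": [
    [-0.001, 0, 0, 0, 0, -0.08, 0],
    [-0.003, -0.001, 0, 0, 0, -0.16, 0],
    [-0.006, -0.002, 0, -0.002, -0.003, -0.23, 0],
    [-0.011, -0.002, 0, -0.002, -0.003, -0.23, 0],
    [-0.015, -0.002, 0, -0.002, -0.003, -0.23, 0]
  ]
}}

```text
time: 7.3
eef_pos: [438.3, 137.9, 28.3]
tcp_rot: [0.014, 1.0, 0.0, 0.0]
force: [0.7, 0.6, 0.6]
grip_width: -0.001
```

```bash
python3 mv.py -182 -20 28 197
```

```text
t 7.30 tester xy [-187.29  -23.94] z 28.3 yaw -163.2 F [0.48 0.79 0.58] grip -0.00 q1 0.30 q6 0.33 tilt [-0.0006  0.0004]
delta m [-0.0062  0.0022  0.0003] rot [ 0.     0.001 -0.003] deg/row 0.0
```

Request:
{"api": "play_rows", "payload": {
  "deltas": [
    [-0.001, 0.002, 0, 0, 0, 0, 0],
    [-0.0025, 0.0035, 0, 0, 0, 0, 0],
    [-0.004, 0.003, 0, 0, 0, 0, 0],
    [-0.0055, 0.0025, 0, 0, 0, 0, 0],
    [-0.0075, 0.002, 0, 0, 0, 0, 0]
  ]
}}

```text
time: 7.92
eef_pos: [445.6, 139.6, 28.2]
tcp_rot: [0.013, 1.0, 0.0, -0.0]
force: [-3.1, -0.1, 1.8]
grip_width: 0.001
```

```bash
python3 mv.py -170 -20 28 197
```

```text
t 7.92 tester xy [-180.95  -19.98] z 28.2 yaw -163.2 F [-2.95 -1.12  1.82] grip 0.00 q1 0.30 q6 0.33 tilt [0.0001 0.0004]
delta m [-0.0105 -0.0032  0.0002] rot [ 0.    -0.    -0.003] deg/row 0.0
```

Contact. Now slide along the wall.

Request:
{"api": "play_rows", "payload": {
  "deltas": [
    [-0.0028, -0.0009, 0, 0, 0, 0, 0],
    [-0.0057, -0.0017, 0, 0, 0, 0, 0],
    [-0.0086, -0.0026, 0, 0, 0, 0, 0],
    [-0.0115, -0.0035, 0, 0, 0, 0, 0],
    [-0.0143, -0.0044, 0, 0, 0, 0, 0]
  ]
}}

```text
time: 8.55
eef_pos: [459.9, 134.8, 28.1]
tcp_rot: [0.013, 1.0, 0.0, -0.0]
force: [-2.0, 0.1, 0.4]
grip_width: -0.001
```

```bash
python3 mv.py -135 -20 28 197
python3 - <<'E'
from mv import *
f=grab_frame("side");cv2.imwrite("pics/d_side.png",cv2.resize(f[90:270,120:360,::-1],(800,600),interpolation=cv2.INTER_CUBIC))
E
```

```text
t 8.55 tester xy [-165.8   -20.07] z 28.1 yaw -163.2 F [-1.91 -0.52  0.4 ] grip -0.00 q1 0.28 q6 0.31 tilt [0.0002 0.0003]
delta m [-0.0295 -0.0089  0.0001] rot [ 0.    -0.    -0.003] deg/row 0.0
```

View pics/d_side.png

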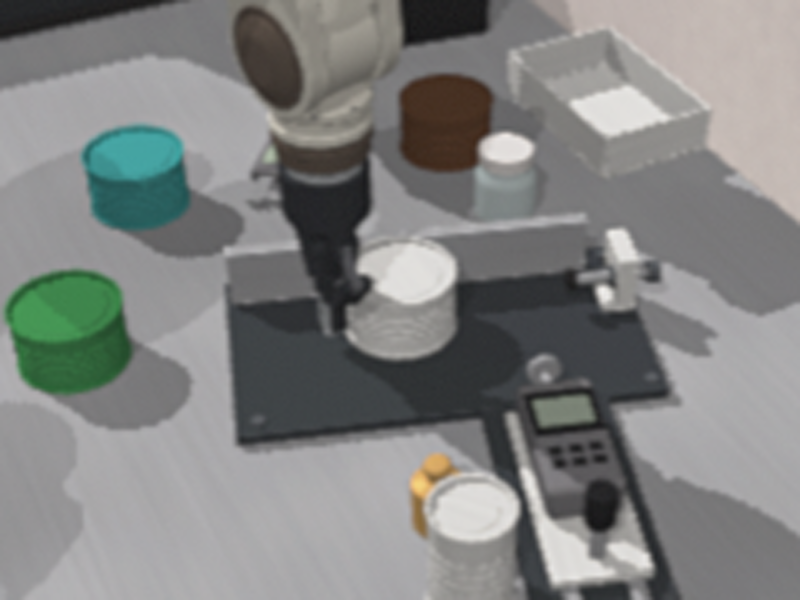

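Request:
{"api": "play_rows", "payload": {
  "deltas": [
    [-0.006, -0.0016, 0, 0, 0, 0, 0],
    [-0.012, -0.0034, 0, 0, 0, 0, 0],
    [-0.018, -0.0052, 0, 0, 0, 0, 0],
    [-0.024, -0.007, 0, 0, 0, 0, 0],
    [-0.03, -0.0087, 0, 0, 0, 0, 0]
  ]
}}

```text
time: 9.22
eef_pos: [490.4, 125.0, 28.1]
tcp_rot: [0.014, 1.0, 0.0, 0.0]
force: [-2.9, -0.6, -0.1]
grip_width: -0.001
```

```bash
python3 mv.py -105 -19 28 197
```

```text
t 9.22 tester xy [-133.79  -19.71] z 28.1 yaw -163.2 F [-2.54 -1.5  -0.12] grip -0.00 q1 0.25 q6 0.28 tilt [-0.      0.0002]
delta m [-0.0278 -0.0077  0.0001] rot [ 0.     0.    -0.003] deg/row 0.0
```

Request:
{"api": "play_rows", "payload": {
  "deltas": [
    [-0.006, -0.0016, 0, 0, 0, 0, 0],
    [-0.012, -0.0033, 0, 0, 0, 0, 0],
    [-0.018, -0.005, 0, 0, 0, 0, 0],
    [-0.023, -0.0063, 0, 0, 0, 0, 0],
    [-0.028, -0.0077, 0, 0, 0, 0, 0]
  ]
}}

```text
time: 9.85
eef_pos: [518.5, 116.4, 28.1]
tcp_rot: [0.014, 1.0, 0.0, -0.0]
force: [-1.6, 0.3, -0.0]
grip_width: 0.0
```

```bash
python3 mv.py -80 -19 28 197
python3 - <<'E'
from mv import *
f=grab_frame("side");cv2.imwrite("pics/e_side.png",cv2.resize(f[130:220,200:320,::-1],(800,600),interpolation=cv2.INTER_CUBIC))
E
```

```text
t 9.85 tester xy [-104.46  -19.01] z 28.1 yaw -163.2 F [-1.59 -0.23 -0.03] grip 0.00 q1 0.22 q6 0.25 tilt [0.0001 0.0002]
delta m [-0.0234 -0.0071  0.0001] rot [ 0.    -0.    -0.003] deg/row 0.0
```

View pics/e_side.png

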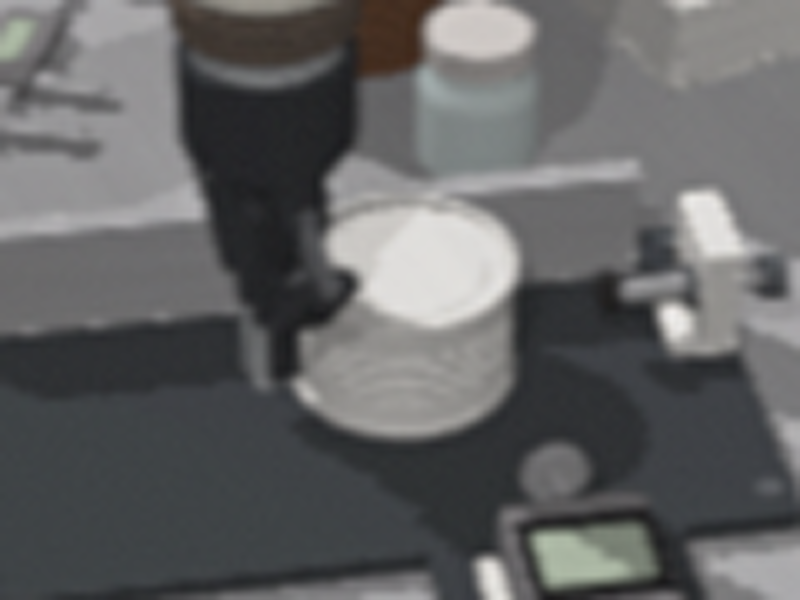

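Request:
{"api": "play_rows", "payload": {
  "deltas": [
    [-0.0047, -0.001, 0, 0, 0, 0, 0],
    [-0.0095, -0.002, 0, 0, 0, 0, 0],
    [-0.014, -0.003, 0, 0, 0, 0, 0],
    [-0.0185, -0.004, 0, 0, 0, 0, 0],
    [-0.0235, -0.005, 0, 0, 0, 0, 0]
  ]
}}

```text
time: 10.52
eef_pos: [542.7, 110.6, 28.1]
tcp_rot: [0.014, 1.0, 0.0, 0.0]
force: [-3.4, -2.4, 0.2]
grip_width: -0.003
```

```bash
python3 mv.py -73 -16.5 28 197
```

```text
t 10.53 tester xy [-79.66 -16.94] z 28.1 yaw -163.2 F [-2.47 -3.35  0.17] grip -0.00 q1 0.20 q6 0.23 tilt [-0.0005  0.0001]
delta m [-0.0065 -0.0015  0.0001] rot [ 0.     0.    -0.003] deg/row 0.0
```

Request:
{"api": "play_rows", "payload": {
  "deltas": [
    [-0.0013, -0.0003, 0, 0, 0, 0, 0],
    [-0.0026, -0.0007, 0, 0, 0, 0, 0],
    [-0.0039, -0.001, 0, 0, 0, 0, 0],
    [-0.0052, -0.0014, 0, 0, 0, 0, 0],
    [-0.0065, -0.0018, 0, 0, 0, 0, 0]
  ]
}}

```text
time: 11.15
eef_pos: [549.1, 108.5, 28.1]
tcp_rot: [0.014, 1.0, 0.0, 0.0]
force: [-3.7, -1.3, 1.4]
grip_width: -0.002
```

```bash
python3 mv.py -69 -16.5 28 197
python3 - <<'E'
from mv import *
f=grab_frame("side");cv2.imwrite("pics/f_side.png",cv2.resize(f[130:220,200:320,::-1],(800,600),interpolation=cv2.INTER_CUBIC))
E
```

```text
t 11.15 tester xy [-72.91 -16.82] z 28.1 yaw -163.2 F [-3.09 -2.38  1.41] grip -0.00 q1 0.20 q6 0.22 tilt [-0.0004  0.0001]
delta m [-0.0038 -0.0008  0.0001] rot [ 0.     0.    -0.003] deg/row 0.0
```

View pics/f_side.png

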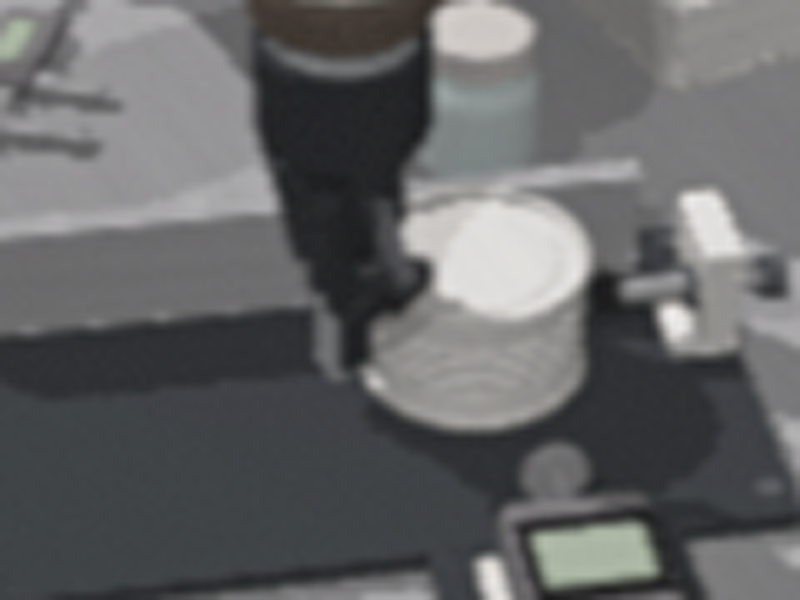

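Request:
{"api": "play_rows", "payload": {
  "deltas": [
    [-0.0006, -0.0002, 0, 0, 0, 0, 0],
    [-0.0012, -0.0003, 0, 0, 0, 0, 0],
    [-0.0018, -0.0005, 0, 0, 0, 0, 0],
    [-0.0024, -0.0006, 0, 0, 0, 0, 0],
    [-0.003, -0.0008, 0, 0, 0, 0, 0]
  ]
}}

```text
time: 11.82
eef_pos: [552.2, 107.6, 28.1]
tcp_rot: [0.014, 1.0, 0.0, 0.0]
force: [-3.5, -0.9, 0.9]
grip_width: 0.002
```

```bash
python3 mv.py -68 -16.5 28 197
```

```text
t 11.82 tester xy [-69.63 -16.75] z 28.1 yaw -163.2 F [-3.03 -1.99  0.95] grip 0.00 q1 0.19 q6 0.22 tilt [-0.0005  0.0001]
delta m [-0.0016 -0.0002  0.0001] rot [ 0.     0.    -0.003] deg/row 0.0
```

Request:
{"api": "play_rows", "payload": {
  "deltas": [
    [-0.0005, -0.0001, 0, 0, 0, 0, 0],
    [-0.001, -0.0002, 0, 0, 0, 0, 0],
    [-0.0015, -0.0003, 0, 0, 0, 0, 0],
    [-0.002, -0.0005, 0, 0, 0, 0, 0],
    [-0.0025, -0.0006, 0, 0, 0, 0, 0]
  ]
}}

```text
time: 12.45
eef_pos: [554.8, 107.0, 28.1]
tcp_rot: [0.014, 1.0, 0.0, 0.0]
force: [-2.7, -0.9, 0.1]
grip_width: 0.005
```

```bash
python3 mv.py -65 -16 28 197
```

```text
t 12.45 tester xy [-66.98 -16.52] z 28.1 yaw -163.2 F [-2.28 -1.72  0.1 ] grip 0.00 q1 0.19 q6 0.22 tilt [-0.0006  0.0002]
delta m [-0.002  -0.0001  0.0001] rot [ 0.     0.001 -0.003] deg/row 0.0
```

Request:
{"api": "play_rows", "payload": {
  "deltas": [
    [-0.0005, -0.0001, 0, 0, 0, 0, 0],
    [-0.001, -0.0002, 0, 0, 0, 0, 0],
    [-0.0015, -0.0003, 0, 0, 0, 0, 0],
    [-0.002, -0.0005, 0, 0, 0, 0, 0],
    [-0.0025, -0.0006, 0, 0, 0, 0, 0]
  ]
}}

```text
time: 13.08
eef_pos: [556.7, 106.3, 28.0]
tcp_rot: [0.014, 1.0, 0.0, -0.0]
force: [-7.6, -1.3, 2.5]
grip_width: 0.002
```

```bash
python3 mv.py -65 -16 28 197
python3 - <<'E'
from mv import *
f=grab_frame("side");cv2.imwrite("pics/g_side.png",cv2.resize(f[130:220,200:320,::-1],(800,600),interpolation=cv2.INTER_CUBIC))
E
```

```text
t 13.07 tester xy [-65.01 -16.51] z 28.0 yaw -163.2 F [-6.84 -3.68  2.52] grip 0.00 q1 0.19 q6 0.22 tilt [0.0007 0.0002]
delta m [-0.0002  0.0005  0.    ] rot [ 0.    -0.001 -0.003] deg/row 0.0
```

View pics/g_side.png

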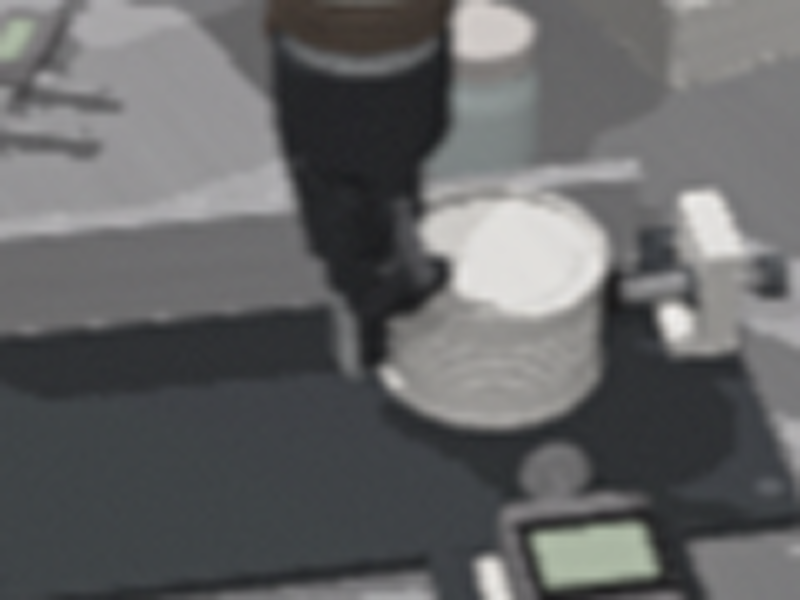

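Request:
{"api": "play_rows", "payload": {
  "deltas": [
    [-0.0003, -0.0001, 0, 0, 0, 0, 0],
    [-0.0006, -0.0002, 0, 0, 0, 0, 0],
    [-0.0009, -0.0003, 0, 0, 0, 0, 0],
    [-0.001, -0.0003, 0, 0, 0, 0, 0],
    [-0.001, -0.0003, 0, 0, 0, 0, 0]
  ]
}}

```text
time: 13.75
eef_pos: [557.0, 106.2, 28.0]
tcp_rot: [0.013, 1.0, 0.0, -0.001]
force: [-8.7, 0.7, 3.3]
grip_width: 0.003
```

```bash
python3 mv.py -85 -30 28 197
```

```text
t 13.75 tester xy [-64.69 -16.58] z 28.0 yaw -163.2 F [-8.45 -2.07  3.34] grip 0.00 q1 0.19 q6 0.21 tilt [0.0022 0.0005]
delta m [ 0.0233 -0.007   0.0001] rot [ 0.    -0.002 -0.003] deg/row 0.0
```

Request:
{"api": "play_rows", "payload": {
  "deltas": [
    [0.0004, 0.0001, 0, 0, 0, 0, 0],
    [0.0008, 0.0002, 0, 0, 0, 0, 0],
    [0.0013, 0.0004, 0, 0, 0, 0, 0],
    [0.002, 0.0006, 0, 0, 0, 0, 0],
    [0.003, 0.0008, 0, 0, 0, 0, 0]
  ]
}}

```text
time: 14.38
eef_pos: [554.2, 107.1, 28.1]
tcp_rot: [0.013, 1.0, 0.0, -0.001]
force: [-0.4, 0.1, -0.2]
grip_width: 0.0
```

```bash
python3 mv.py -85 -22 28 197
```

```text
t 14.38 tester xy [-67.65 -16.57] z 28.1 yaw -163.2 F [-0.45 -0.04 -0.17] grip 0.00 q1 0.19 q6 0.22 tilt [0.0017 0.0006]
delta m [ 0.0182 -0.0002  0.0002] rot [ 0.001 -0.002 -0.003] deg/row 0.0
```

Free. Retreat, lift, and turn towards the knob.

Request:
{"api": "play_rows", "payload": {
  "deltas": [
    [0.006, 0.001, 0, 0, 0, 0, 0],
    [0.018, 0.001, 0, 0, 0, 0, 0],
    [0.025, 0.001, -0.03, 0, 0, 0, 0],
    [0.025, 0.001, -0.07, 0, 0, 0, 0],
    [0.025, 0.001, -0.11, 0, 0, 0, 0]
  ]
}}

```text
time: 15.0
eef_pos: [528.4, 108.7, 139.4]
tcp_rot: [0.013, 1.0, 0.0, -0.001]
force: [1.0, -0.3, -0.5]
grip_width: 0.002
```

```bash
python3 mv.py 0 -350 150 90
python3 - <<'E'
from mv import *
for n in("side","top"):
    f=grab_frame(n);np.save("h_%s.npy"%n,f)
    x0,y0=(200,130) if n=="side" else (150,100)
    cv2.imwrite("pics/h_%s.png"%n,cv2.resize(f[y0:y0+90,x0:x0+120,::-1],(800,600),interpolation=cv2.INTER_CUBIC))
E
```

```text
t 15.00 tester xy [-92.64 -23.18] z 139.4 yaw -163.1 F [ 1.08  0.03 -0.52] grip 0.00 q1 0.20 q6 0.23 tilt [0.0019 0.0005]
delta m [ 0.0061 -0.3396 -0.0108] rot [-1.000e-03 -2.000e-03  1.865e+00] deg/row 21.4
```

View pics/h_side.png

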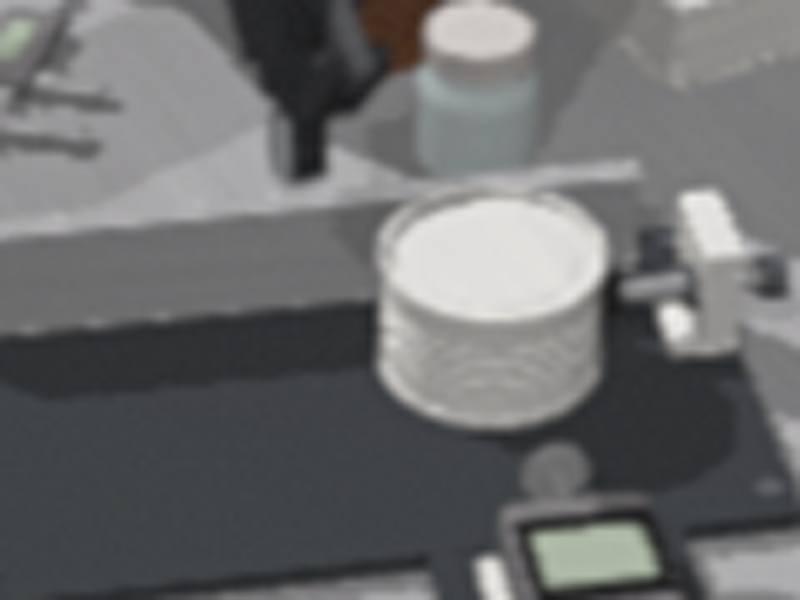

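View pics/h_top.png

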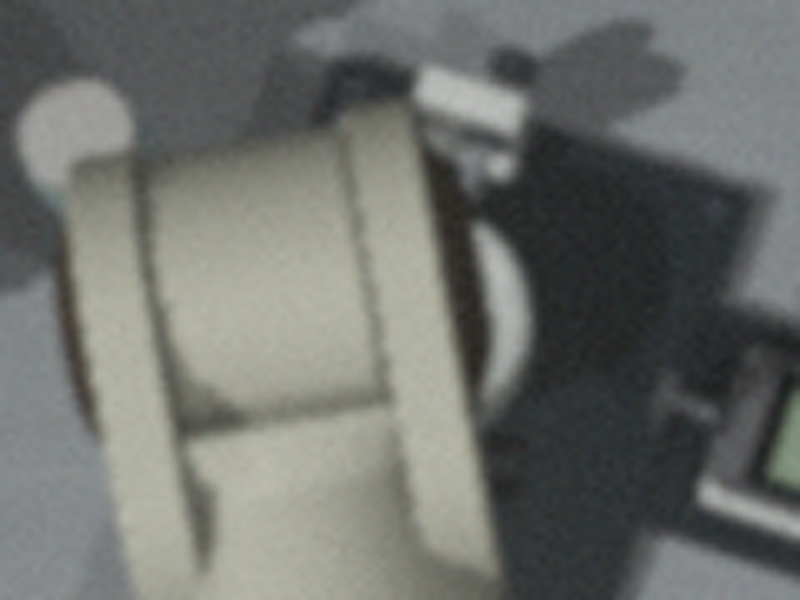

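Request:
{"api": "play_rows", "payload": {
  "deltas": [
    [0.0, -0.03, -0.01, 0, 0, 0.18, 0],
    [0.001, -0.07, -0.011, 0, 0, 0.36, 0],
    [0.002, -0.11, -0.011, 0, 0, 0.54, 0],
    [0.003, -0.15, -0.011, 0, 0, 0.72, 0],
    [0.003, -0.19, -0.011, 0, 0, 0.9, 0]
  ]
}}

```text
time: 15.72
eef_pos: [521.4, -81.7, 153.0]
tcp_rot: [0.45, 0.893, 0.002, 0.002]
force: [0.7, -0.1, -0.1]
grip_width: 0.002
```

```bash
python3 mv.py 0 -354 150 90
```

```text
t 15.72 tester xy [ -39.14 -206.12] z 153.0 yaw 145.0 F [ 0.74  0.09 -0.13] grip 0.00 q1 -0.16 q6 0.78 tilt [-0.001   0.0049]
delta m [-0.117  -0.0986  0.0026] rot [ 0.005 -0.001  0.959] deg/row 11.0
```

Request:
{"api": "play_rows", "payload": {
  "deltas": [
    [-0.023, -0.02, 0, 0, 0, 0.18, 0],
    [-0.046, -0.039, 0.001, 0.005, 0, 0.36, 0],
    [-0.07, -0.059, 0.002, 0.005, 0, 0.54, 0],
    [-0.094, -0.079, 0.003, 0.005, 0, 0.72, 0],
    [-0.117, -0.0986, 0.003, 0.005, -0.001, 0.9, 0]
  ]
}}

```text
time: 16.35
eef_pos: [511.2, -235.0, 148.8]
tcp_rot: [0.795, 0.606, -0.0, -0.001]
force: [0.5, -0.1, 0.4]
grip_width: -0.002
```

```bash
python3 mv.py 0 -354 70 90;python3 - <<'E'
from mv import *
for n in("side","top"):
    f=grab_frame(n);np.save("i_%s.npy"%n,f)
    x0,y0=(200,140) if n=="side" else (190,100)
    cv2.imwrite("pics/i_%s.png"%n,cv2.resize(f[y0:y0+120,x0:x0+160,::-1],(800,600),interpolation=cv2.INTER_CUBIC))
E
```

```text
t 16.35 tester xy [  -0.52 -354.83] z 148.8 yaw 93.1 F [0.52 0.04 0.39] grip -0.00 q1 -0.43 q6 1.41 tilt [ 0.0004 -0.001 ]
delta m [0.0008 0.0006 0.0788] rot [-0.001 -0.     0.053] deg/row 0.6
```

View pics/i_side.png

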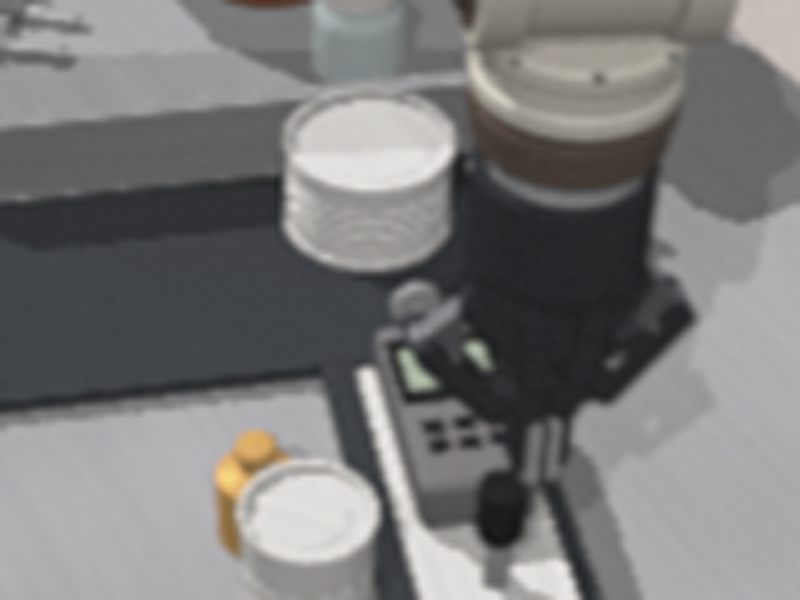

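View pics/i_top.png

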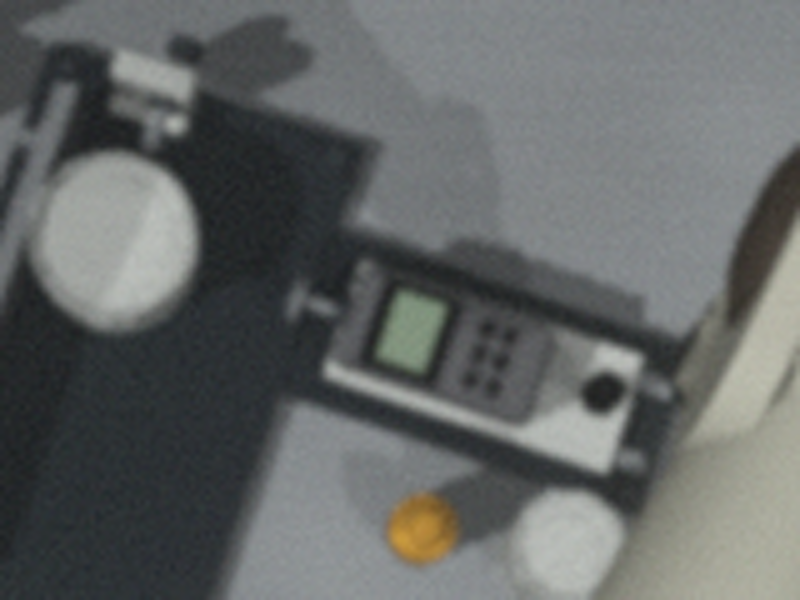

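Run:
```python
from mv import *
print("knob top",w2t(ray("top",(310.6,178.2),94)),"side",w2t(ray("side",(300.6,235.5),94)))
for n in("top","side"):
    for r in place_of(n,"knob")[:2]: print(n,r["conf"],w2t(ray(n,r["point"],77)))
for n in("side","top"):
  for m in masks_of(n,"tin")[:6]:
    px=m["pixels"]; u=m["point"]
    q=w2t(ray(n,u,55)); print(n,u,q)
    if np.linalg.norm(q)>30: continue
    from scipy.optimize import minimize
    def render(q):
        a=np.linspace(0,2*np.pi,40); P_=[(q[0]+50*np.cos(t),q[1]+50*np.sin(t),z) for z in(12,72) for t in a]
        h=cv2.convexHull(proj(n,P_).astype(np.float32)); im=np.zeros((384*8,512*8),np.uint8); cv2.fillConvexPoly(im,np.round((h+.5)*8).astype(int),255)
        return cv2.resize(im,(512,384),interpolation=cv2.INTER_AREA)/255.
    b=minimize(lambda q:np.abs(render(q)-px).sum(),[620,100],method="Nelder-Mead",options=dict(initial_simplex=[[620,100],[630,100],[620,110]])); print(n,"tin tester",w2t(b.x),b.fun)
goto(-2,-352,70,90)
```

```text
knob top [  -3.19538097 -309.93576659] side [   2.13384288 -305.49967639]
top 0.88 [  -8.70755965 -292.52466343]
side 0.57 [   3.02398607 -306.47746322]
side 0.16 [  34.95669606 -568.0971743 ]
side [159.3, 138.3] [-337.78718181  237.25878177]
side [141.9, 190.9] [-385.00907599  -26.88631538]
side [273.6, 176.7] [ -7.56025934 -22.30451116]
side tin tester [-5.7513243   4.87045515] 111.34509803921569
side [251.9, 123.8] [-25.03246565 278.88749619]
top [213.4, 147.4] [-4.33710455 -5.04653208]
top tin tester [-6.26776521 -1.34935622] 51.04705882352941
top [164.6, 268.7] [-396.41838618   11.25870367]
top [99.7, 221.5] [-329.78390656  245.7065445 ]
top [220.1, 117.2] [90.78508131  6.97844618]
t 16.65 tester xy [  -0.43 -353.24] z 149.3 yaw 93.5 F [-0.36 -0.46  0.01] grip -0.00 q1 -0.43 q6 1.40 tilt [ 0.0005 -0.0006]
delta m [ 0.0013 -0.0014  0.0794] rot [-0.001 -0.001  0.062] deg/row 0.7
```

Request:
{"api": "play_rows", "payload": {
  "deltas": [
    [0, -0.001, 0.02, 0, 0, 0.06, 0],
    [0, -0.001, 0.04, 0, 0, 0.06, 0],
    [0, -0.001, 0.06, 0, 0, 0.06, 0],
    [0, -0.001, 0.079, 0, 0, 0.062, 0],
    [0.002, -0.001, 0.079, 0, 0, 0.062, 0]
  ]
}}

```text
time: 17.27
eef_pos: [510.5, -230.4, 68.9]
tcp_rot: [0.811, 0.585, -0.001, -0.001]
force: [0.4, -0.7, 0.9]
grip_width: 0.001
```

```bash
python3 mv.py -1 -345 70 90;python3 - <<'E'
from mv import *
for n in("side",):
    f=grab_frame(n);np.save("j_%s.npy"%n,f)
    x0,y0=(220,160)
    cv2.imwrite("pics/j_%s.png"%n,cv2.resize(f[y0:y0+120,x0:x0+160,::-1],(800,600),interpolation=cv2.INTER_CUBIC))
E
```

```text
t 17.27 tester xy [  -2.6  -350.64] z 68.9 yaw 90.0 F [ 0.6  -0.56  0.95] grip 0.00 q1 -0.42 q6 1.47 tilt [ 0.0008 -0.0031]
delta m [ 0.0056  0.0016 -0.0011] rot [-0.003 -0.001  0.001] deg/row 0.0
```

View pics/j_side.png

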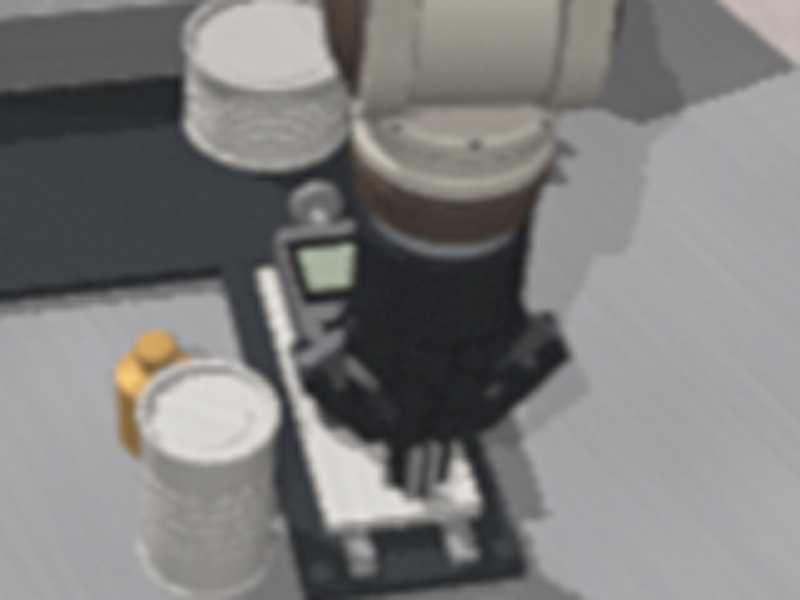

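Request:
{"api": "play_rows", "payload": {
  "deltas": [
    [0.0015, 0.001, 0, 0, 0, 0, 0],
    [0.003, 0.001, 0, 0, 0, 0, 0],
    [0.0045, 0.001, 0, 0, 0, 0, 0],
    [0.006, 0.001, 0, 0, 0, 0, 0],
    [0.0075, 0.001, 0, 0, 0, 0, 0]
  ]
}}

```text
time: 17.95
eef_pos: [514.4, -223.6, 70.1]
tcp_rot: [0.811, 0.585, -0.0, -0.001]
force: [-0.5, 0.4, -0.1]
grip_width: 0.001
```

```bash
python3 mv.py -1 -340 70 90
```

```text
t 17.95 tester xy [  -1.04 -342.98] z 70.1 yaw 90.0 F [-0.61  0.21 -0.08] grip 0.00 q1 -0.41 q6 1.48 tilt [ 0.0008 -0.0016]
delta m [0.003  0.     0.0001] rot [-0.002 -0.001  0.001] deg/row 0.0
```

Request:
{"api": "play_rows", "payload": {
  "deltas": [
    [0.0008, 0, 0, 0, 0, 0, 0],
    [0.0016, 0, 0, 0, 0, 0, 0],
    [0.0024, 0, 0, 0, 0, 0, 0],
    [0.0032, 0, 0, 0, 0, 0, 0],
    [0.004, 0, 0, 0, 0, 0, 0]
  ]
}}

```text
time: 18.58
eef_pos: [515.7, -219.8, 70.1]
tcp_rot: [0.811, 0.585, -0.0, -0.001]
force: [-0.6, -0.7, -0.2]
grip_width: -0.001
```

```bash
python3 mv.py -1 -336 70 90
```

```text
t 18.57 tester xy [  -0.99 -338.95] z 70.1 yaw 90.0 F [-0.4  -0.84 -0.16] grip -0.00 q1 -0.40 q6 1.49 tilt [ 0.0007 -0.0015]
delta m [ 0.003  -0.      0.0001] rot [-0.002 -0.001  0.001] deg/row 0.0
```

Request:
{"api": "play_rows", "payload": {
  "deltas": [
    [0.0008, 0, 0, 0, 0, 0, 0],
    [0.0016, 0, 0, 0, 0, 0, 0],
    [0.0024, 0, 0, 0, 0, 0, 0],
    [0.0032, 0, 0, 0, 0, 0, 0],
    [0.004, 0, 0, 0, 0, 0, 0]
  ]
}}

```text
time: 19.2
eef_pos: [517.0, -216.0, 70.1]
tcp_rot: [0.811, 0.585, -0.0, -0.001]
force: [-0.1, -0.4, 0.0]
grip_width: -0.004
```

```bash
python3 mv.py -1 -332 70 90
```

```text
t 19.20 tester xy [  -1.02 -334.92] z 70.1 yaw 90.0 F [ 0.05 -0.42  0.05] grip -0.00 q1 -0.40 q6 1.50 tilt [ 0.0007 -0.0015]
delta m [0.0029 0.     0.0001] rot [-0.002 -0.001  0.001] deg/row 0.0
```

Request:
{"api": "play_rows", "payload": {
  "deltas": [
    [0.0006, 0, 0, 0, 0, 0, 0],
    [0.0012, 0, 0, 0, 0, 0, 0],
    [0.0018, 0, 0, 0, 0, 0, 0],
    [0.0024, 0, 0, 0, 0, 0, 0],
    [0.003, 0, 0, 0, 0, 0, 0]
  ]
}}

```text
time: 19.82
eef_pos: [517.8, -213.7, 70.2]
tcp_rot: [0.811, 0.585, -0.001, -0.0]
force: [-0.6, -6.9, -0.3]
grip_width: 0.002
```

```bash
python3 mv.py -1 -330 70 90
```

```text
t 19.82 tester xy [  -0.99 -332.5 ] z 70.2 yaw 90.0 F [ 1.56 -6.74 -0.31] grip 0.00 q1 -0.39 q6 1.50 tilt [-0.0007 -0.0015]
delta m [ 0.0025 -0.      0.0002] rot [-0.001  0.001  0.   ] deg/row 0.0
```

Request:
{"api": "play_rows", "payload": {
  "deltas": [
    [0.002, 0, 0, 0, 0, 0, 0],
    [0.006, 0, 0, 0, 0, 0, 0],
    [0.011, 0, 0, 0, 0, 0, 0],
    [0.016, 0, 0, 0, 0, 0, 0],
    [0.02, 0, 0, 0, 0, 0, 0]
  ]
}}

```text
time: 20.45
eef_pos: [523.6, -196.0, 70.2]
tcp_rot: [0.811, 0.585, -0.002, 0.0]
force: [-3.4, -8.2, 0.8]
grip_width: -0.0
```

```bash
python3 mv.py -1 -292 70 90
```

```text
t 20.45 tester xy [  -1.04 -313.83] z 70.2 yaw 89.9 F [-0.62 -8.85  0.75] grip -0.00 q1 -0.36 q6 1.54 tilt [-0.0035 -0.0015]
delta m [0.0218 0.     0.0001] rot [-0.002  0.004 -0.001] deg/row 0.0
```

Request:
{"api": "play_rows", "payload": {
  "deltas": [
    [0.005, 0, 0, 0, 0, 0, 0],
    [0.01, 0, 0, 0, 0, 0, 0],
    [0.015, 0, 0, 0, 0, 0, 0],
    [0.02, 0, 0, 0, 0, 0, 0],
    [0.024, 0, 0, 0, 0, 0, 0]
  ]
}}

```text
time: 21.08
eef_pos: [530.7, -174.4, 70.2]
tcp_rot: [0.812, 0.584, -0.003, 0.001]
force: [-2.5, -8.6, 0.8]
grip_width: -0.004
```

```bash
python3 mv.py -1 -280 70 90
```

```text
t 21.07 tester xy [  -1.06 -291.13] z 70.2 yaw 89.9 F [ 0.29 -8.93  0.78] grip -0.00 q1 -0.31 q6 1.58 tilt [-0.0064 -0.0015]
delta m [0.0111 0.     0.0002] rot [-0.001  0.006 -0.002] deg/row 0.1
```

Request:
{"api": "play_rows", "payload": {
  "deltas": [
    [0.003, 0, 0, 0, 0.002, 0, 0],
    [0.006, 0, 0, 0, 0.004, 0, 0],
    [0.009, 0, 0, 0, 0.006, 0, 0],
    [0.012, 0, 0, 0, 0.006, 0, 0],
    [0.0145, 0, 0, 0, 0.006, 0, 0]
  ]
}}

```text
time: 21.7
eef_pos: [534.9, -162.0, 70.2]
tcp_rot: [0.812, 0.584, -0.002, 0.0]
force: [-3.3, -8.7, 1.0]
grip_width: 0.003
```

```bash
python3 mv.py -1 -272 70 90;python3 - <<'E'
from mv import *
for n in("side","top"):
    f=grab_frame(n);np.save("k_%s.npy"%n,f)
    x0,y0=(220,140) if n=="side" else (190,100)
    cv2.imwrite("pics/k_%s.png"%n,cv2.resize(f[y0:y0+120,x0:x0+160,::-1],(800,600),interpolation=cv2.INTER_CUBIC))
E
```

```text
t 21.70 tester xy [  -1.07 -277.99] z 70.2 yaw 89.8 F [-0.36 -9.31  1.01] grip 0.00 q1 -0.29 q6 1.60 tilt [-0.0032 -0.0016]
delta m [0.006  0.0001 0.0002] rot [-0.002  0.003 -0.003] deg/row 0.1
```

View pics/k_side.png

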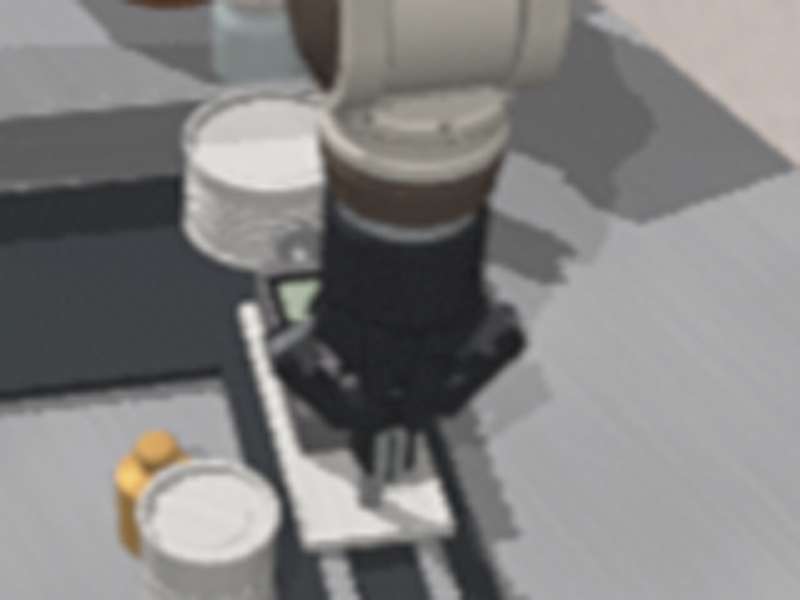

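View pics/k_top.png

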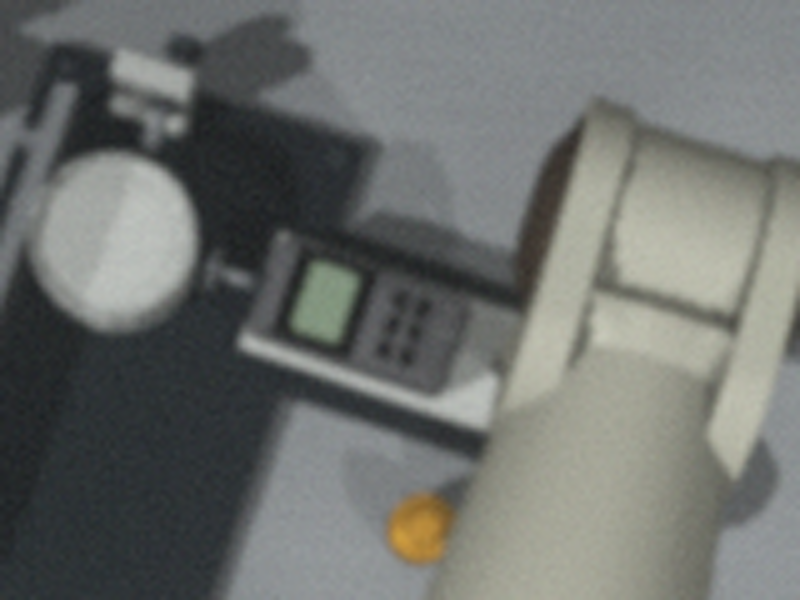

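Request:
{"api": "play_rows", "payload": {
  "deltas": [
    [0.0013, 0, 0, 0, 0.002, 0, 0],
    [0.0026, 0, 0, 0, 0.003, 0, 0],
    [0.0039, 0, 0, 0, 0.003, 0, 0],
    [0.0052, 0, 0, 0, 0.003, 0, 0],
    [0.0065, 0, 0, 0, 0.003, 0, 0]
  ]
}}

```text
time: 22.42
eef_pos: [536.5, -156.9, 70.2]
tcp_rot: [0.812, 0.583, -0.002, 0.0]
force: [-3.4, -8.0, 1.7]
grip_width: 0.0
```

```bash
python3 mv.py -1 -270 70 90
```

```text
t 22.43 tester xy [  -1.09 -272.67] z 70.2 yaw 89.8 F [-0.65 -8.7   1.69] grip 0.00 q1 -0.28 q6 1.61 tilt [-0.0026 -0.0016]
delta m [0.0027 0.0001 0.0002] rot [-0.002  0.003 -0.004] deg/row 0.1
```

Request:
{"api": "play_rows", "payload": {
  "deltas": [
    [0.0007, 0, 0, 0, 0.001, 0, 0],
    [0.0013, 0, 0, 0, 0.002, 0, 0],
    [0.0019, 0, 0, 0, 0.002, 0, 0],
    [0.0025, 0, 0, 0, 0.002, 0, 0],
    [0.003, 0, 0, 0, 0.002, 0, 0]
  ]
}}

```text
time: 23.05
eef_pos: [537.1, -155.2, 70.2]
tcp_rot: [0.813, 0.583, -0.002, 0.0]
force: [-2.8, -8.7, -0.2]
grip_width: 0.0
```

```bash
python3 mv.py -1 -270 70 90
```

```text
t 23.05 tester xy [  -1.12 -270.88] z 70.2 yaw 89.7 F [ 0.12 -9.08 -0.21] grip 0.00 q1 -0.28 q6 1.62 tilt [-0.003  -0.0017]
delta m [0.0009 0.0001 0.0002] rot [-0.002  0.003 -0.005] deg/row 0.1
```

Request:
{"api": "play_rows", "payload": {
  "deltas": [
    [0.0007, 0, 0, 0, 0.001, 0, 0],
    [0.0013, 0, 0, 0, 0.002, 0, 0],
    [0.0019, 0, 0, 0, 0.002, 0, 0],
    [0.0025, 0, 0, 0, 0.002, 0, 0],
    [0.003, 0, 0, 0, 0.002, 0, 0]
  ]
}}

```text
time: 23.68
eef_pos: [537.6, -153.5, 70.2]
tcp_rot: [0.813, 0.582, -0.002, 0.0]
force: [-2.8, -8.8, -0.3]
grip_width: -0.002
```

```bash
python3 mv.py -1 -267 70 90;python3 - <<'E'
from mv import *
for n in("top",):
    f=grab_frame(n);np.save("l_%s.npy"%n,f)
    x0,y0=(185,120)
    cv2.imwrite("pics/l_%s.png"%n,cv2.resize(f[y0:y0+60,x0:x0+80,::-1],(800,600),interpolation=cv2.INTER_CUBIC))
E
```

```text
t 23.68 tester xy [  -1.12 -269.14] z 70.2 yaw 89.6 F [ 0.09 -9.25 -0.29] grip -0.00 q1 -0.28 q6 1.62 tilt [-0.0035 -0.0017]
delta m [0.0021 0.0001 0.0002] rot [-0.002  0.003 -0.006] deg/row 0.1
```

View pics/l_top.png

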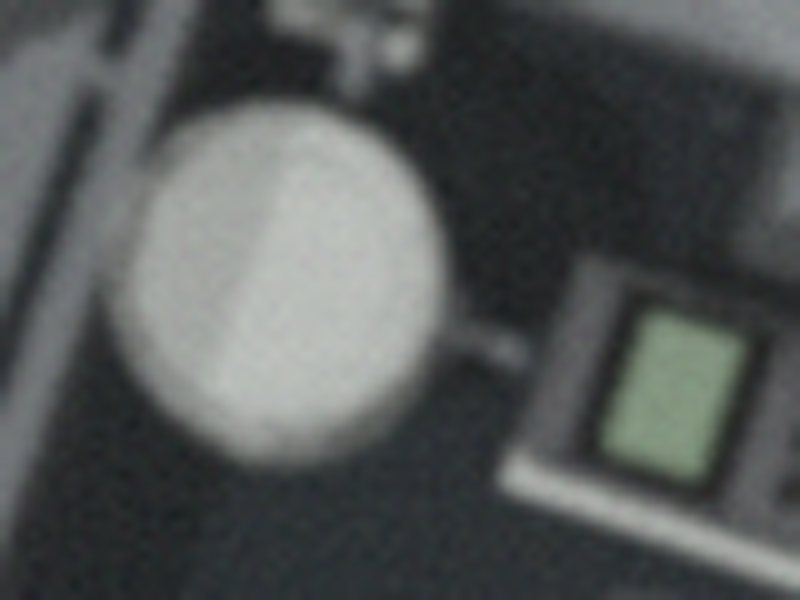

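Request:
{"api": "play_rows", "payload": {
  "deltas": [
    [0.0007, 0, 0, 0, 0.001, 0, 0],
    [0.0013, 0, 0, 0, 0.002, 0, 0],
    [0.0019, 0, 0, 0, 0.002, 0, 0],
    [0.0025, 0, 0, 0, 0.002, 0, 0],
    [0.003, 0, 0, 0, 0.002, 0, 0]
  ]
}}

```text
time: 24.35
eef_pos: [538.1, -152.0, 70.2]
tcp_rot: [0.813, 0.582, -0.002, 0.001]
force: [-3.3, -10.6, 0.2]
grip_width: -0.0
```

```bash
python3 mv.py -1 -265 70 90
```

```text
t 24.35 tester xy [  -1.15 -267.58] z 70.2 yaw 89.6 F [  0.24 -11.05   0.23] grip -0.00 q1 -0.27 q6 1.63 tilt [-0.0045 -0.0018]
delta m [0.0026 0.0001 0.0002] rot [-0.002  0.004 -0.008] deg/row 0.1
```

Request:
{"api": "play_rows", "payload": {
  "deltas": [
    [0.0007, 0, 0, 0, 0.001, 0, 0],
    [0.0013, 0, 0, 0, 0.002, 0, 0],
    [0.0019, 0, 0, 0, 0.003, 0, 0],
    [0.0024, 0, 0, 0, 0.003, 0, 0],
    [0.0028, 0, 0, 0, 0.003, 0, 0]
  ]
}}

```text
time: 24.98
eef_pos: [538.4, -151.0, 70.2]
tcp_rot: [0.814, 0.581, -0.002, 0.001]
force: [-3.1, -11.0, 1.6]
grip_width: 0.005
```

```bash
python3 mv.py -1 -265 70 90
```

```text
t 24.98 tester xy [  -1.15 -266.51] z 70.2 yaw 89.5 F [  0.48 -11.43   1.59] grip 0.00 q1 -0.27 q6 1.63 tilt [-0.0048 -0.0017]
delta m [0.0015 0.0001 0.0002] rot [-0.002  0.005 -0.009] deg/row 0.1
```

Request:
{"api": "play_rows", "payload": {
  "deltas": [
    [0.0007, 0, 0, 0, 0.001, 0, 0],
    [0.0014, 0, 0, 0, 0.002, 0, 0],
    [0.002, 0, 0, 0, 0.003, 0.005, 0],
    [0.0025, 0, 0, 0, 0.003, 0.005, 0],
    [0.003, 0, 0, 0, 0.003, 0.005, 0]
  ]
}}

```text
time: 25.6
eef_pos: [538.7, -149.9, 70.2]
tcp_rot: [0.816, 0.579, -0.003, 0.001]
force: [-4.8, -12.7, 0.6]
grip_width: -0.001
```

```bash
python3 mv.py -1 -265 70 90;python3 - <<'E'
from mv import *
for n in("top",):
    f=grab_frame(n);np.save("m_%s.npy"%n,f)
    x0,y0=(185,120)
    cv2.imwrite("pics/m_%s.png"%n,cv2.resize(f[y0:y0+60,x0:x0+80,::-1],(800,600),interpolation=cv2.INTER_CUBIC))
E
```

```text
t 25.60 tester xy [  -1.22 -265.39] z 70.2 yaw 89.1 F [ -0.53 -13.54   0.61] grip -0.00 q1 -0.27 q6 1.64 tilt [-0.0056 -0.0019]
delta m [0.0004 0.0002 0.0002] rot [-0.002  0.006 -0.015] deg/row 0.2
```

View pics/m_top.png

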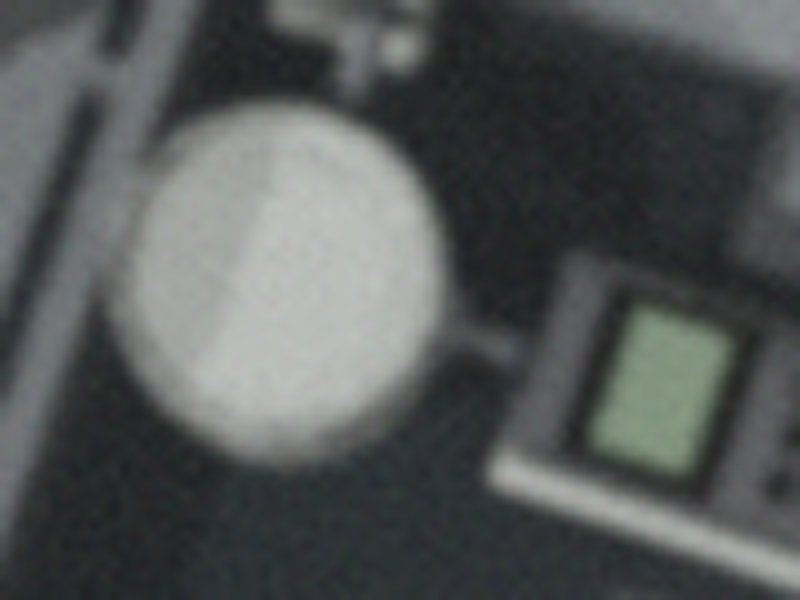

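Request:
{"api": "play_rows", "payload": {
  "deltas": [
    [0.0007, 0, 0, 0, 0.001, 0, 0],
    [0.0014, 0, 0, 0, 0.002, 0.005, 0],
    [0.002, 0, 0, 0, 0.003, 0.01, 0],
    [0.0024, 0, 0, 0, 0.004, 0.012, 0],
    [0.0027, 0, 0, 0, 0.004, 0.012, 0]
  ]
}}

```text
time: 26.28
eef_pos: [538.8, -149.3, 70.2]
tcp_rot: [0.819, 0.573, -0.003, 0.001]
force: [-5.9, -13.0, 1.6]
grip_width: 0.002
```

```bash
python3 mv.py -1 -265 70 90
```

```text
t 26.27 tester xy [  -1.37 -264.71] z 70.2 yaw 88.3 F [ -1.5  -14.21   1.6 ] grip 0.00 q1 -0.27 q6 1.65 tilt [-0.0057 -0.002 ]
delta m [-0.0003  0.0004  0.0002] rot [-0.002  0.006 -0.029] deg/row 0.3
```

Request:
{"api": "play_rows", "payload": {
  "deltas": [
    [-0.001, 0, 0, 0, 0, 0, 0],
    [-0.003, 0, 0, 0, 0, 0, 0],
    [-0.008, 0, 0, 0, 0, 0, 0],
    [-0.015, 0, 0, 0, 0, 0, 0],
    [-0.024, 0, 0, 0, 0, 0, 0]
  ]
}}

```text
time: 26.9
eef_pos: [530.4, -172.2, 70.3]
tcp_rot: [0.819, 0.573, -0.003, 0.001]
force: [0.5, 0.1, -0.7]
grip_width: -0.002
```

Request:
{"api": "play_rows", "payload": {
  "deltas": [
    [-0.01, 0, -0.01, 0, 0, 0, 0],
    [-0.015, 0, -0.04, 0, 0, 0, 0],
    [-0.02, 0, -0.09, 0, 0, 0, 0],
    [-0.06, 0, -0.13, 0, 0, 0, 0],
    [-0.12, 0, -0.13, 0, 0, 0, 0]
  ]
}}

```text
time: 27.52
eef_pos: [490.7, -285.7, 205.8]
tcp_rot: [0.819, 0.574, -0.001, 0.004]
force: [0.8, -1.2, -0.3]
grip_width: -0.003
```

Request:
{"api": "play_rows", "payload": {
  "deltas": [
    [-0.02, 0, -0.03, 0, 0, 0, 0],
    [-0.06, 0, -0.07, 0, 0, 0, 0],
    [-0.09, 0, -0.1, 0, 0, 0, 0],
    [-0.1, 0, -0.12, 0, 0, 0, 0],
    [-0.1, 0, -0.12, 0, 0, 0, 0]
  ]
}}

```text
time: 28.15
eef_pos: [456.0, -380.0, 328.2]
tcp_rot: [0.819, 0.574, -0.001, 0.005]
force: [0.7, 0.3, -0.5]
grip_width: 0.002
```

```bash
python3 mv.py;python3 - <<'E'
from mv import *
for n in("side","top"):
    f=grab_frame(n);np.save("n_%s.npy"%n,f)
    x0,y0=(220,130) if n=="side" else (175,100)
    cv2.imwrite("pics/n_%s.png"%n,cv2.resize(f[y0:y0+120,x0:x0+160,::-1],(800,600),interpolation=cv2.INTER_CUBIC))
E
```

```text
t 28.15 tester xy [  -7.1  -509.81] z 328.2 yaw 88.4 F [ 0.57  0.55 -0.51] grip 0.00 q1 -0.69 q6 1.23 tilt [-0.0075  0.0074]
```

View pics/n_side.png

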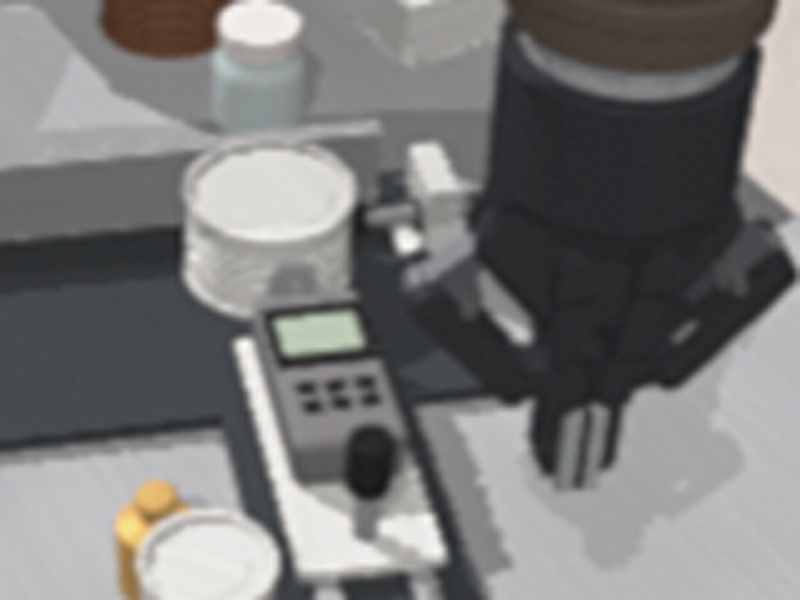

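View pics/n_top.png

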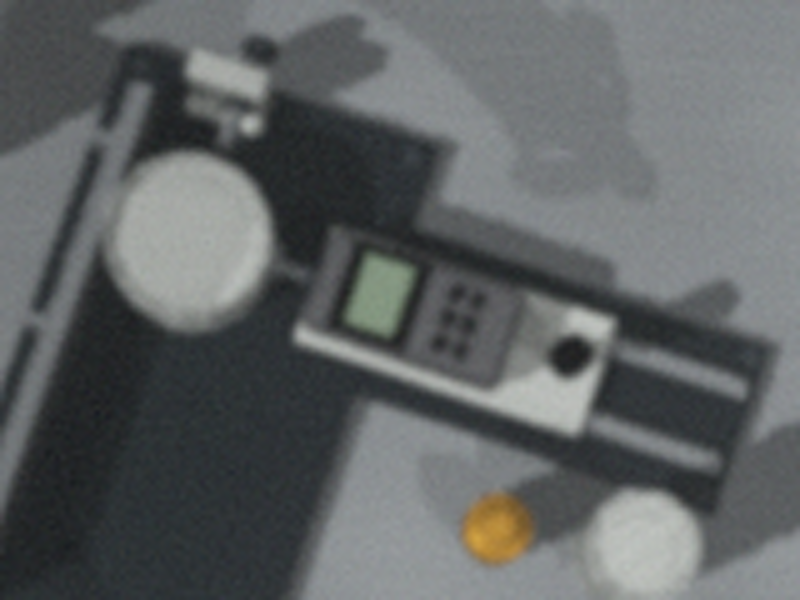

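Run:
```python
from mv import *
def knob(f):
    g=cv2.GaussianBlur(f,(0,0),.7).mean(2); return g
k0=w2t(ray("top",(310.6,178.2),94)); k1=w2t(ray("top",(570/5+175-.5*0,356/5+100),94)); print(k0,k1,k1-k0)
i=np.load("i_top.npy");n=np.load("n_top.npy")
# subpixel knob template by phase: dark centroid
for f,(u,v) in((i,(310,178)),(n,(289,171))):
    p=f[v-7:v+8,u-7:u+8].mean(2).astype(float); w=np.clip(70-p,0,None); yy,xx=np.mgrid[-7:8,-7:8]
    w[(xx**2+yy**2)>36]=0
    c_=(u+(w*xx).sum()/w.sum(),v+(w*yy).sum()/w.sum()); print(c_,w2t(ray("top",c_,94)))
for cam in("top","side"):
  grab_frame(cam)
  for m in masks_of(cam,"tin")[:5]:
    q=w2t(ray(cam,m["point"],50)); 
    if np.linalg.norm(q)<40: 
        px=m["pixels"]
        from scipy.optimize import minimize
        def render(q):
            a=np.linspace(0,2*np.pi,40); P_=[(q[0]+50*np.cos(t),q[1]+50*np.sin(t),z) for z in(12,72) for t in a]
            h=cv2.convexHull(proj(cam,P_).astype(np.float32)); im=np.zeros((384*8,512*8),np.uint8); cv2.fillConvexPoly(im,np.round((h+.5)*8).astype(int),255)
            return cv2.resize(im,(512,384),interpolation=cv2.INTER_AREA)/255.
        b=minimize(lambda q:np.abs(render(q)-px).sum(),[620,100],method="Nelder-Mead",options=dict(initial_simplex=[[620,100],[630,100],[620,110]])); print(cam,"tin",w2t(b.x),b.fun)
```

```text
[  -3.19538097 -309.93576659] [  -4.41221056 -243.19515883] [-1.21682959 66.74060776]
(np.float64(310.1284860557769), np.float64(178.06806108897743)) [  -3.28115895 -308.49700191]
(np.float64(288.6457142857143), np.float64(170.59047619047618)) [  -3.04120848 -241.63571172]
top tin [-6.65048196  0.17666531] 48.55686274509804
side tin [-5.45747961  6.72749202] 134.50196078431372
```

```bash
python3 -c "
from bench import *
print(hand_in())"
```

```text
the job is handed in; nothing more can be done
None
```

The job is done and handed in at about 28 s: the tin is left against the wall and the pad, with the probe resting on it. No verdict came back.

1. **Tin to the wall:** I pushed it straight across. The wall was felt at about 9 N, and a further 0.5 mm command then gave no motion.
2. **Along the wall to the pad:** I slid it with a slight bias towards the wall. At first the sideways force was small (0.2 to 1.5 N), so I increased the bias, and after that it was 1.7 to 3.7 N. On the pad the force rose from about 2.5 to 8.5 N, and I backed off slowly. The highest force read on the tin was about 9 N, but I read it only at the end of each call.
3. **Gauge:** I pushed the carriage by its knob for 67.8 mm. The drag of about 9 N rose to 14.2 N, and I then drew back and let go.

**Last checks:**
- **Tin:** it stands upright. The pictures show it against the wall, with the probe on its side. The pad end is partly hidden, so that contact rests on the force felt and on the tin staying put in the top view.
- **Bystanders:** those in view stand where they were. The driver, mouse and caliper were out of the last picture, but the arm never came near them.
- **Spindle travel:** the three estimates differ, but all lie near half-way and well short of the 8 mm bottom.

| Estimate | Spindle pressed |
|---|---|
| Force on the knob | 4.3 mm |
| Top camera (knob to tin) | 3.2 mm |
| Carriage travel, if it started fully back | 2.8 mm |

- **Side camera:** its fit put the tin about 6 mm further towards the wall than the top camera's. I put this down to the gauge partly hiding the tin in that view.

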